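# Rack the cleaned pinch rollers in the dry cabinet with tongs

## Task

The freshly cleaned rubber pinch rollers on the cork mat have to go into the dry cabinet, and nothing but the tongs may touch them. Swing the clear cabinet door wide open by its handle, take the sprung tongs from their stand and use them to carry every roller to the rack inside the door, one to a pocket, then hang the tongs back on the arm of their stand and close the door fully with the rollers in it. Leave the larger idler wheel, the brass bush and everything else where they are.

Things in the scene. Friction and masses are not known exactly. Their poses are not given: they have to be found in the camera images.
- door (a joint): Clear acrylic front door of the fixed dry cabinet (clear, 170 mm deep, 240 wide, 205 high) on a vertical hinge. 0 = shut, positive = open (rad), up to 1.9; seen from above it turns anticlockwise to open. Light friction (0.12 N m), no spring or latch; it stays where it is left. Starts shut or up to 0.12 rad ajar.
- door_hinge (a point): Point on the door's hinge axis, 172 mm above the bench, at the cabinet's front edge, on its -y side. Axes are the door's and turn with it: x from the outer to the inner face, y along the door from hinge to free edge, z up. Door panel: 8 mm thick (x -4 to +4 mm), y 2 to 232 mm, 17 to 197 mm above the bench.
- door_handle (a point): Point on the axis of the door handle, an upright round aluminium bar 8 mm in diameter on the door's outer side, 38 mm from the middle of the panel (30 mm clear of it), 208 mm from the hinge. The point is 177 mm above the bench; the bar's free top is 22 mm higher; a strut to the door is 20 mm lower. Can be pinched from above. Axes as door_hinge.
- stand: Tongs stand, fixed. Origin on the bench. Dark base 110 x 80 x 12 mm; a post 26 mm wide at x = 45 to 55 mm, as high as the arm; from it a level flat arm, 14 mm wide (y), 6 mm thick, top at z = 140 mm, runs along -x to x = -22 mm, where a lip stands 5 mm above it. The tongs' bow rests across the arm, its middle about x = 10 mm, y = 0.
- tongs: Sprung steel tongs, 56 g, hung by their bow over the stand's arm, the two arms straight down, one either side of it. Origin: middle of the bow's underside, which rests on the stand; z up, y from arm to arm (closing direction). Bow 16 (x) x 41 mm (y), top 4 mm above the origin. Arms: strips 14 mm wide, 114 mm long, 34 mm apart inside, each pivoting at the bow.
- tongs_grip (a point): Where the tongs are held: between black finger grips on the outsides of the arms, 16 mm wide (x), 24 mm tall, 6 mm thick, centred 38 mm below the bow's underside. 52 mm over them when open; at 48 mm the tips are 18 mm apart. The spring pushes them apart with 7 N when open, 11 N at 48 mm, so a squeeze of 1 to 2 mm carries them with open tips; held so lightly they can swing in a fast move.
- tongs_tip (a point): Middle between the tongs' rubber tip pads, 108 mm below the bow's underside; the pads are 10 mm wide (x), 12 mm tall, and the arms end 6 mm below this point. The tips gape 30 mm inside when open (40 mm over the arms' outsides) and spring open again when the squeeze is eased. Axes as the tongs.
- idler: Larger idler wheel, black tyre on a white hub, 36 mm in diameter, 10 mm high, lying on the cork mat among the rollers. Leave it. Origin: centre of its underside.
- bush: Flanged brass bush, flange 22 mm in diameter, 11 mm high, on the cork mat among the rollers. Leave it. Origin: centre of its underside.
- cassette: Transparent green cassette shell, 64 x 102 x 12 mm, lying flat on the bench. Leave it.
- screwdriver: Small black-handled screwdriver, 160 mm long, lying on the bench. Leave it.
- brush: Cleaning brush, 150 mm long, lying on the bench. Leave it.
- volume_knob: Black knurled volume knob, 32 mm in diameter, 15 mm high, standing on the bench. Leave it.
- pocket0 (a point): Pocket 0 (0 nearest the hinge, 36 mm from one to the next) of the white rack inside the door: the point 8 mm above the middle of its floor, where a standing roller's centre belongs. Floor 102 mm above the bench; pocket 30 mm along the door (y), 28 mm deep (x); walls between pockets 6 mm thick, these and the ends 4 mm high, front rail 10 mm. Axes as door_hinge.
- pocket1 (a point): Pocket 1 (0 nearest the hinge, 36 mm from one to the next) of the white rack inside the door: the point 8 mm above the middle of its floor, where a standing roller's centre belongs. Floor 102 mm above the bench; pocket 30 mm along the door (y), 28 mm deep (x); walls between pockets 6 mm thick, these and the ends 4 mm high, front rail 10 mm. Axes as door_hinge.
- pocket2 (a point): Pocket 2 (0 nearest the hinge, 36 mm from one to the next) of the white rack inside the door: the point 8 mm above the middle of its floor, where a standing roller's centre belongs. Floor 102 mm above the bench; pocket 30 mm along the door (y), 28 mm deep (x); walls between pockets 6 mm thick, these and the ends 4 mm high, front rail 10 mm. Axes as door_hinge.
- pocket3 (a point): Pocket 3 (0 nearest the hinge, 36 mm from one to the next) of the white rack inside the door: the point 8 mm above the middle of its floor, where a standing roller's centre belongs. Floor 102 mm above the bench; pocket 30 mm along the door (y), 28 mm deep (x); walls between pockets 6 mm thick, these and the ends 4 mm high, front rail 10 mm. Axes as door_hinge.
- pocket4 (a point): Pocket 4 (0 nearest the hinge, 36 mm from one to the next) of the white rack inside the door: the point 8 mm above the middle of its floor, where a standing roller's centre belongs. Floor 102 mm above the bench; pocket 30 mm along the door (y), 28 mm deep (x); walls between pockets 6 mm thick, these and the ends 4 mm high, front rail 10 mm. Axes as door_hinge.
- roller0: Pinch roller: plain black rubber cylinder, 18 mm in diameter, 16 mm high, steel hub, 10 to 17 g, standing on end on a 2 mm thick cork mat. Origin: its centre. Three to five are present, all alike. Only the tongs may touch it.
- roller1: Pinch roller: plain black rubber cylinder, 18 mm in diameter, 16 mm high, steel hub, 10 to 17 g, standing on end on a 2 mm thick cork mat. Origin: its centre. Three to five are present, all alike. Only the tongs may touch it.
- roller2: Pinch roller: plain black rubber cylinder, 18 mm in diameter, 16 mm high, steel hub, 10 to 17 g, standing on end on a 2 mm thick cork mat. Origin: its centre. Three to five are present, all alike. Only the tongs may touch it.
- roller3: Pinch roller: plain black rubber cylinder, 18 mm in diameter, 16 mm high, steel hub, 10 to 17 g, standing on end on a 2 mm thick cork mat. Origin: its centre. Three to five are present, all alike. Only the tongs may touch it.
- roller4: Pinch roller: plain black rubber cylinder, 18 mm in diameter, 16 mm high, steel hub, 10 to 17 g, standing on end on a 2 mm thick cork mat. Origin: its centre. Three to five are present, all alike. Only the tongs may touch it.
There are look-alikes about, which are no part of the job. Leave any orange look-alike of the stand alone. Leave any orange look-alike of the tongs alone.

How it is judged:
By the outcome, as a careful person would: the job done as asked, in the order asked, and still so for the second after the job is handed in, with the robot touching nothing.
Of roller0, roller1, roller2, roller3, roller4 only 3 to 5 are there at a start; the rules pass over those that are not, and their reading is None.
At some moment in a run one of roller0, roller1, roller2, roller3, roller4 may be knocked a few centimetres aside while the robot is not near it.
It also fails if it takes over 210 s, if anything falls off the work surface, if the arm or the gripper's body presses on something with over 40 N, if the wrist force passes 120 N, or if a joint passes its speed limit or range.

## Robot

A 6-joint arm with a two-finger parallel gripper is mounted at the origin on the work surface. World frame = base frame: x ahead of the robot, y to its left, z up, the work surface at z = 0. Lengths are in m, angles in rad, forces in N, time in s.
With the tool pointing down it reaches from about 0.375 to 0.9 m from the base axis. Payload 3.1 kg.
Tool frame: the origin (TCP) lies midway between the tips of the shut fingers; the grasp point (between the pads) lies 19 mm behind it; x points along the fingers, z is the direction in which the jaws open and shut, and the axes are right-handed (so a half turn about x gives the same grasp; the last joint's range is limited). The gripper opens to 85 mm and grips with 20 to 120 N. Pads are 22 mm wide; open, the fingers measure 114 mm over their backs; the gripper's body (76 mm by 85 mm) begins 54 mm behind the grasp point. The pads swing forward as they close: fully open they stand 13 mm farther back than shut.
Start: joints at [1.109, 0.527, 1.433, -0, 1.181, -0.178], TCP at [0.175, 0.6, 0.231] pointing down, gripper open.
Joint ranges: [-3.08, 3.08], [-0.75, 2.2], [0.22, 2.44], [-1.43, 4.57], [0, 2.65], [-2.85, 2.85]. Speed limits (rad/s): [2.79, 2.79, 3.14, 3.14, 3.14, 3.14].

## Interface

Orientations are given as a unit quaternion [x, y, z, w].
In Python, from station import status, snapshot, camera_params, ticket gives the robot as it stands.
- The arm moves only by the tool arm_command, never from a script. Its argument "series" is a list that holds one entry, the list of rows, each a list of 4 numbers: the shift along the tool's x, y, z in mm, then the turn about the tool's x in rad. A call has 1 to 10 rows; each row shifts and turns the commanded pose from where the row before left it, along the tool's axes as they then stand; what a row does not reach is not made up. A row lasts 1/10 s, in which the tool goes at most 50 mm and 8.59 degrees, less where a joint would pass 70% of its speed; a pose out of reach is approached as far as the arm can. A call is refused whole if a number of a shift passes 50 or a number of a turn 0.15, either way. A call with a gripper value outside its range is refused whole. "jaw" is the opening in per cent of the stroke, from 0 (shut) to 100 (fully open), set as the call begins (left out, the last holds). The fingers move at their own pace and stop on an object; "force" is the grip in N (left out, the last holds). Time passes only in rows, so rows that do not move let the fingers close. It gives the time, the measured TCP pose, the force and the opening at its end, in the units of the state.
- status.sense(): the state, without advancing time (a new reading comes with each control period).
- snapshot(name): name is "scene" or "top" or "wrist"; returns the picture (400x640x3 uint8, red, green, blue); there is no depth.
- camera_params(name): a dict with "fovy" (degrees; the focal length in pixels is half the picture's height over the tangent of half this angle, whatever the lens; pixels are square), "cx", "cy" (the principal point, pixels), "k1" (the pictures are not rectified: a ray, as slopes to the right and down, at radius r is drawn at 1 + k1 r^2 times it, then the intrinsics apply), "extrinsics" (4x4, takes a point from camera to world coordinates); the wrist camera has in their place "mount" (4x4, takes a point from camera to tool coordinates, whose origin is the TCP and whose axes are the tool frame's). Camera axes: x right, y down, z forward; pixel columns grow to the right and rows downward; lengths in m; the calibration is good to about 2 mm. A picture is of the moment at which its call begins: read the wrist's pose just before it. camera_params takes no time and is no camera call.
- ticket.sign_off(): hands the job in, once; it reports no verdict.
The state is a dict: "t": time; "q": joint angles; "qd": joint speeds; "tau": joint torques, N m; "tcp_pos": TCP position; "tool_rot": TCP orientation; "force": force on the tool from outside, world axes, zero at the start; "ft_torque": the same for the moment, N m; "finger_gap": opening from 0.0 (shut) to 1.0 (fully open).
Only numpy, scipy, OpenCV 4.12 (cv2) and the standard library are available. Lean on these libraries where they do the work, as an engineer would, in place of code of your own. Each camera call takes 0.05 s, during which the arm holds its last target. There are 200 camera calls.

## Working session

There is one attempt and no reset: what is moved stays moved. The work goes in short steps, Python scripts to look and compute and a tool call to move; the robot and the scene stay as the last step left them, time stands still between calls to the robot, and variables do not carry over. Pictures are saved under pics/ and viewed, about 12 in all and at most 16, crops included, and the job is handed in when it is done.

Besides the shell and the picture viewer there is one more tool, called after ">>>" as name(argument=value, ...), one argument or row to a line, values as JSON. arm_command: Moves the arm, as the interface text tells. Its arguments: {"type":"object","properties":{"series":{"type":"array"},"jaw":{"type":"number"},"force":{"type":"number"}},"required":["series"]}

```bash
ls; mkdir -p pics; python3 - <<'E'
from station import status,snapshot,camera_params
import cv2,numpy as np
print(status.sense())
for n in ["scene","top","wrist"]:
    im=snapshot(n); cv2.imwrite(f"pics/{n}0.png",im[:,:,::-1]); print(n,camera_params(n))
E
```

```text
pics
{'t': 0.0, 'q': array([ 1.10849563e+00,  5.28457938e-01,  1.43388668e+00,  1.04860803e-05,
        1.18142060e+00, -1.78476476e-01]), 'qd': array([-0.00091396,  0.00078001,  0.00068761, -0.00100688,  0.00103471,
        0.00111489]), 'tau': array([-1.81131705e-03, -4.42352378e+01, -1.78024328e+01, -1.38675341e-04,
        8.48625961e-03, -7.39688886e-06]), 'tcp_pos': array([0.17464979, 0.5993596 , 0.23034366]), 'tool_rot': array([-0.42459555,  0.56638042,  0.42391279,  0.56500423]), 'force': array([-0.01601135, -0.20310446,  0.64744341]), 'ft_torque': array([ 0.00050122,  0.01165468, -0.01838374]), 'finger_gap': 1.0011937093189824}
scene {'fovy': 43.064146976935454, 'cx': 315.17734825332064, 'cy': 200.73009053602337, 'k1': 0.05717269994882786, 'extrinsics': array([[ 0.09545117,  0.86041273, -0.50057867,  1.15844671],
       [ 0.99543261, -0.08337857,  0.04649662,  0.01670443],
       [-0.00173125, -0.50273048, -0.86444147,  1.19206751],
       [ 0.        ,  0.        ,  0.        ,  1.        ]])}
top {'fovy': 50.96915600666325, 'cx': 322.90957193795475, 'cy': 200.63557296799718, 'k1': 0.02362130790413092, 'extrinsics': array([[-1.65228455e-02, -9.85029531e-01,  1.71592014e-01,
         3.14204511e-01],
       [-9.99861100e-01,  1.66527638e-02, -6.82353546e-04,
         7.31545694e-02],
       [-2.18534288e-03, -1.71579454e-01, -9.85167861e-01,
         1.31470455e+00],
       [ 0.00000000e+00,  0.00000000e+00,  0.00000000e+00,
         1.00000000e+00]])}
wrist {'fovy': 65.42550594925335, 'cx': 323.2624334650393, 'cy': 198.54667105017305, 'k1': -0.033752324241830355, 'mount': array([[ 8.57008245e-05, -3.11715564e-01,  9.50175457e-01,
        -1.43482575e-01],
       [ 2.73993157e-04, -9.50175418e-01, -3.11715576e-01,
         8.04332847e-02],
       [ 9.99999959e-01,  2.87055856e-04,  3.97711482e-06,
        -2.27186947e-04],
       [ 0.00000000e+00,  0.00000000e+00,  0.00000000e+00,
         1.00000000e+00]])}
```

View pics/scene0.png

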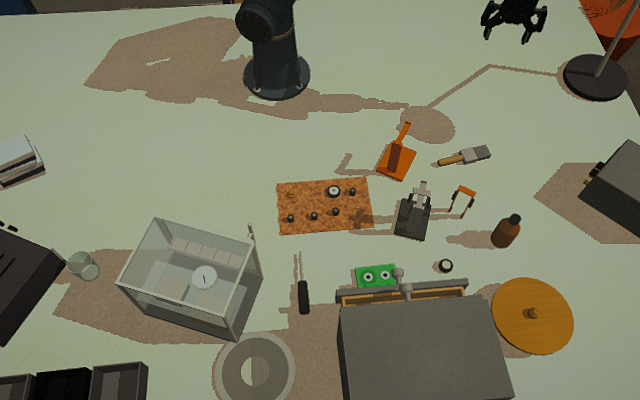

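View pics/top0.png

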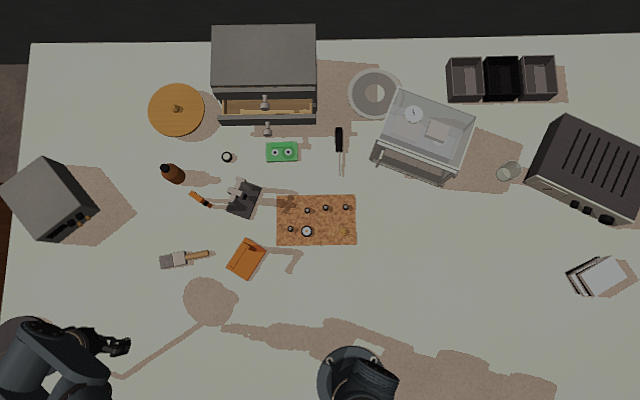

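Scene picture: mat at (323,205). Roller candidates are (291,218), (314,216), (335,212) and (352,191). The idler is at (334,190), the bush at (292,194) and the volume knob at (446,266). The dark stand with steel tongs is at (415,210), with orange look-alikes at (397,160) for the stand and (462,200) for the tongs. The cabinet is at (195,275), with its handle at (250,230). I'll check these choices in one close crop.

```bash
cat > h.py <<'E'
import numpy as np,cv2
from station import status,snapshot,camera_params
from scipy.spatial.transform import Rotation as R
def cam(name,st=None):
    p=camera_params(name); f=200/np.tan(np.radians(p['fovy'])/2)
    if 'extrinsics' in p: E=p['extrinsics']
    else:
        st=st or status.sense(); T=np.eye(4); T[:3,:3]=R.from_quat(st['tool_rot']).as_matrix(); T[:3,3]=st['tcp_pos']; E=T@p['mount']
    return f,p['cx'],p['cy'],p['k1'],E
def proj(c,P):
    f,cx,cy,k,E=c; q=(np.atleast_2d(P)-E[:3,3])@E[:3,:3]; s=q[:,:2]/q[:,2:]
    s=s*(1+k*(s**2).sum(1,keepdims=True)); return s*f+[cx,cy]
def ray(c,uv):
    f,cx,cy,k,E=c; d=(np.array(uv,float)-[cx,cy])/f; s=d.copy()
    for _ in range(10): s=d/(1+k*(s@s))
    v=E[:3,:3]@np.r_[s,1]; return E[:3,3],v/np.linalg.norm(v)
def onz(c,uv,z):
    o,v=ray(c,uv); return (o+v*(z-o[2])/v[2]).round(4)
def tri(rs):
    A=np.zeros((3,3));b=np.zeros(3)
    for o,v in rs: M=np.eye(3)-np.outer(v,v);A+=M;b+=M@o
    return np.linalg.solve(A,b).round(4)
def snap(n,tag):
    im=snapshot(n)[:,:,::-1].copy(); cv2.imwrite(f"pics/{n}_{tag}.png",im); return im
E
python3 - <<'E'
from h import *
s=cv2.imread('pics/scene0.png');t=cv2.imread('pics/top0.png')
rs=lambda a,k:cv2.resize(a,None,fx=k,fy=k,interpolation=cv2.INTER_CUBIC)
o=np.zeros((600,800,3),np.uint8)
a=rs(s[170:245,270:470],4);o[:300,:800]=a
b=rs(t[170:245,215:365],4);o[300:600,:600]=b
c=rs(s[215:290,215:265],4);o[300:600,600:800]=c
cv2.imwrite('pics/c1.png',o)
c=cam('scene');d=cam('top')
for uv in [(291,218),(314,216),(335,212),(352,191),(334,190),(292,194)]: print(uv,onz(c,uv,.012))
for uv in [(291,229),(307,210),(325,207),(346,207),(307,231),(347,231)]: print(uv,onz(d,uv,.012))
E
```

```text
(291, 218) [0.5214 0.0116 0.012 ]
(314, 216) [0.5213 0.0726 0.012 ]
(335, 212) [0.5147 0.1293 0.012 ]
(352, 191) [0.4543 0.1829 0.012 ]
(334, 190) [0.4464 0.1345 0.012 ]
(292, 194) [0.448  0.0196 0.012 ]
(291, 229) [0.4531 0.1731 0.012 ]
(307, 210) [0.5121 0.1227 0.012 ]
(325, 207) [0.5207 0.066  0.012 ]
(346, 207) [0.5196 0.     0.012 ]
(307, 231) [0.446  0.1233 0.012 ]
(347, 231) [ 0.444  -0.0011  0.012 ]
```

View pics/c1.png

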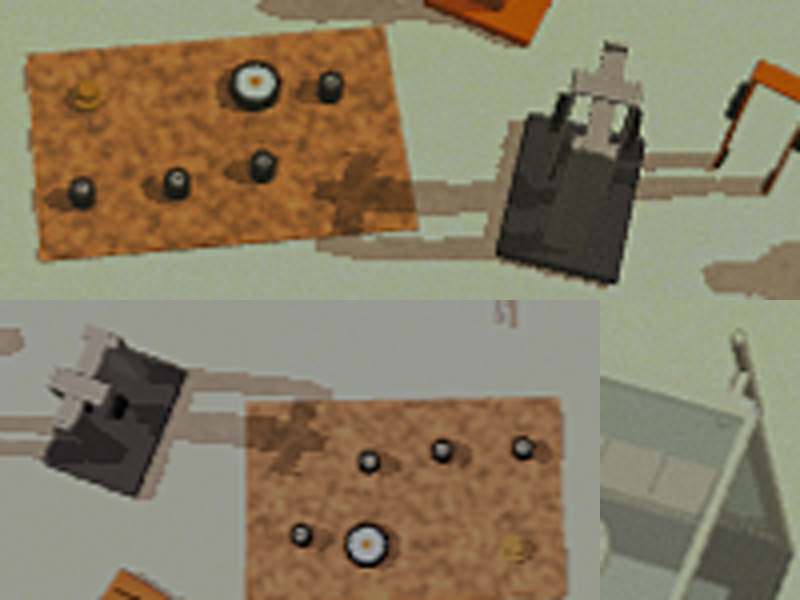

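Both views agree on four rollers, the dark stand with steel tongs, and the idler and bush to be left alone. The scene and top positions differ by about 10 mm in y, so I'll settle that with wrist pictures.

```bash
cat >> h.py <<'E'
def go(P=None,yaw=None,st=None):
    """print shift (tool axes, mm) to reach P and turn about tool x so that tool z (jaw axis) points along world heading yaw"""
    st=st or status.sense(); M=R.from_quat(st['tool_rot']).as_matrix(); p=st['tcp_pos']
    h=np.arctan2(M[1,2],M[0,2]); out=f"t={st['t']:.1f} tcp={p.round(4)} jawheading={np.degrees(h):.1f}"
    if P is not None: out+=f" shift={(M.T@(np.array(P)-p)*1000).round(1)}"
    if yaw is not None:
        d=(h-yaw+np.pi/2)%np.pi-np.pi/2; out+=f" turn={d:.3f}"   # tool x is down
    print(out)
E
python3 - <<'E'
from h import *
st=status.sense(); print(R.from_quat(st['tool_rot']).as_matrix().round(3))
go([.42,.08,.40]); go([.42,-.05,.40],0)
for n in ('scene','top'):
    c=cam(n); print(n,proj(c,[st['tcp_pos'],[0,0,0]]).round(1))
E
```

```text
[[-0.001 -0.96   0.28 ]
 [-0.001  0.28   0.96 ]
 [-1.     0.    -0.002]]
t=0.1 tcp=[0.1747 0.5995 0.2305] jawheading=73.7 shift=[-168.9 -380.9 -430.3]
t=0.1 tcp=[0.1747 0.5995 0.2305] jawheading=73.7 shift=[-168.7 -417.3 -555.1] turn=1.287
scene [[500.6  44.3]
 [275.6  75.5]]
top [[111.5 335.3]
 [350.5 381.9]]
```

>>> arm_command(
  series=[
    [[-40, 0, 0, 0], [-40, 0, 0, 0], [-30, -20, -30, 0], [-20, -30, -40, 0], [-15, -32, -36, 0], [-10, -32, -36, 0], [0, -32, -36, 0], [0, -32, -36, 0], [0, -32, -36, 0], [0, -32, -36, 0]],
  ],
)

```text
t: 1.15
tcp_pos: [0.3259, 0.2596, 0.3847]
tool_rot: [-0.424, 0.565, 0.424, 0.566]
force: [1.0, 0.7, -0.4]
finger_gap: 1.001
```

>>> arm_command(
  series=[
    [[0, -32, -36, 0], [0, -32, -36, 0], [0, -32, -36, 0], [0, -32, -36, 0], [0, -20, -36, 0], [0, 0, 0, 0], [0, 0, 0, 0]],
  ],
)

```text
t: 1.85
tcp_pos: [0.4172, 0.0466, 0.3844]
tool_rot: [-0.423, 0.566, 0.424, 0.566]
force: [0.1, 0.4, 0.4]
finger_gap: 0.999
```

```bash
python3 - <<'E'
from h import *
st=status.sense(); im=snap('wrist','1'); go([.45,-.2,.4],0,st)
c=cam('wrist',st); np.save('c_w1.npy',np.array([st['tcp_pos'].tolist()+st['tool_rot'].tolist()]))
cv2.imwrite('pics/w1.png',cv2.resize(im,(800,500),interpolation=cv2.INTER_CUBIC))
E
```

```text
t=1.9 tcp=[0.4172 0.0466 0.3844] jawheading=73.6 shift=[ -15.9 -101.1 -227.3] turn=1.284
```

View pics/w1.png

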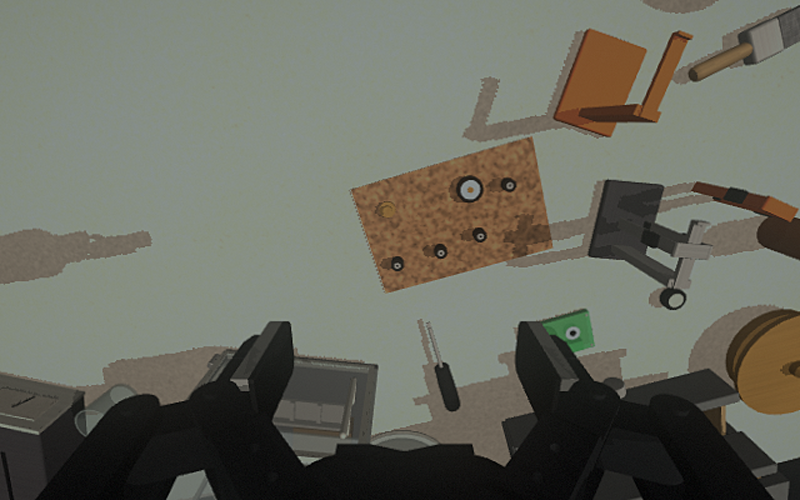

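Wrist picture (in 800 px scale): rollers at (397,264), (440,251), (479,235) and (509,185), idler (469,189), bush (386,211), dark stand with steel tongs (690,240). The cabinet is below the left finger, so I need a view nearer to it.

```bash
python3 - <<'E'
from h import *
st=status.sense(); c=cam('wrist',st)
for uv in [(397,264),(440,251),(479,235),(509,185),(469,189),(386,211)]: print(uv,onz(c,np.array(uv)*.8,.018))
s=cam('scene');t=cam('top')
print('handle',onz(s,(250,223.7),.199))
# cabinet guess vs top corners
for uv in [(155,218),(260,240)]: print(onz(s,uv,.197))
go([.40,-.15,.42],np.radians(90),st)
E
```

```text
(397, 264) [0.5193 0.0072 0.018 ]
(440, 251) [0.5176 0.0697 0.018 ]
(479, 235) [0.5103 0.1267 0.018 ]
(509, 185) [0.4546 0.18   0.018 ]
(469, 189) [0.4451 0.1282 0.018 ]
(386, 211) [0.4428 0.0147 0.018 ]
handle [ 0.6279 -0.0786  0.199 ]
[ 0.5921 -0.2873  0.197 ]
[ 0.6689 -0.0584  0.197 ]
t=1.9 tcp=[0.4169 0.0475 0.3844] jawheading=73.7 shift=[ -35.7  -39.2 -194.3] turn=-0.285
```

>>> arm_command(
  series=[
    [[-9, -10, -48, -0.095], [-9, -10, -48, -0.095], [-9, -10, -48, -0.095], [-9, -9, -48, 0], [0, 0, 0, 0], [0, 0, 0, 0]],
  ],
)

```text
t: 2.5
tcp_pos: [0.429, -0.1464, 0.4204]
tool_rot: [-0.5, 0.499, 0.501, 0.5]
force: [0.1, -0.2, -0.6]
finger_gap: 0.999
```

```bash
python3 - <<'E'
from h import *
st=status.sense(); im=snap('wrist','2'); go([.45,-.2,.4],0,st)
print(st['tool_rot'].tolist())
np.savez('w2.npz',tcp_pos=st['tcp_pos'],tool_rot=st['tool_rot'])
cv2.imwrite('pics/w2.png',cv2.resize(im,(800,500),interpolation=cv2.INTER_CUBIC))
E
```

```text
t=2.5 tcp=[ 0.429  -0.1464  0.4204] jawheading=90.1 shift=[ 20.3 -21.  -53.6] turn=-1.569
[-0.49982771616078275, 0.49943799017694773, 0.5009281986203388, 0.4998048498689158]
```

View pics/w2.png

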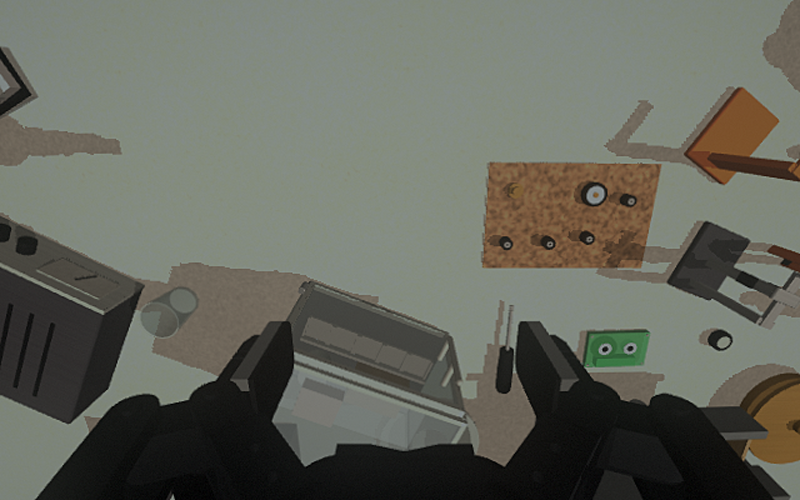

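```bash
python3 - <<'E'
from h import *
im=cv2.imread('pics/wrist_2.png'); s=cv2.imread('pics/scene0.png'); t=cv2.imread('pics/top0.png')
rs=lambda a,k:cv2.resize(a,None,fx=k,fy=k,interpolation=cv2.INTER_CUBIC)
o=np.zeros((600,800,3),np.uint8)
o[:580,:800]=np.clip(rs(im[220:365,200:400],4)*1.6,0,255)
cv2.imwrite('pics/c2.png',o)
o=np.zeros((600,800,3),np.uint8)
o[:375,:480]=rs(s[210:335,115:275],3)[:375,:480]
o[:300,480:800]=rs(t[85:185,370:476],3)[:300,:320]
w1=cv2.imread('pics/wrist_1.png')
o[375:600,480:800]=rs(w1[170:245,520:600],3)[:225,:240].repeat(1,0) if 0 else np.pad(rs(w1[170:245,520:600],3)[:225,:240],((0,0),(0,80),(0,0)))
cv2.imwrite('pics/c3.png',o)
E
```

```text
Traceback (most recent call last):
ValueError: could not broadcast input array from shape (300,318,3) into shape (300,320,3)
```

View pics/c2.png

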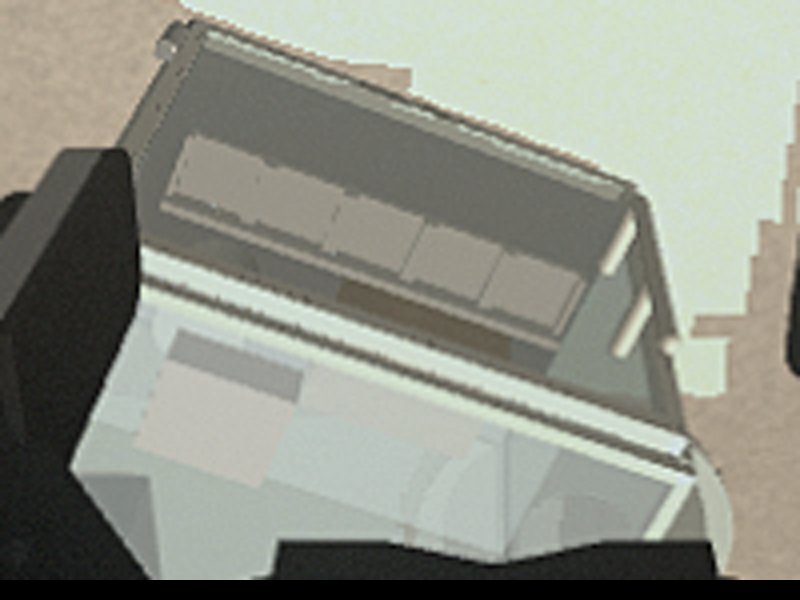

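Wrist crop, in full-picture pixels: door bottom edge from (250,225) to (359,266), and top free corner (372,330). The handle struts end near (358,274) and (361,295), and the bar's top is near (368,306). Five pockets are visible through the door.

```bash
python3 - <<'E'
from h import *
d=np.load('w2.npz'); st={k:d[k] for k in d}; w=cam('wrist',st)
g=lambda x,y:(200+x/4,220+y/4)
for n,p,z in [('bartop',(672,345),.199),('strut1',(645,300),.157),('freeTop',(690,440),.197),('freeBot',(635,185),.017),('hingeBot',(200,22),.017),('hingeTopapprox',(140,250),.197),('p0..4 back-left',(195,133),.106)]:
    print(n,onz(w,g(*p),z))
a=onz(w,g(200,22),.017);b=onz(w,g(635,185),.017);e=b-a;print(np.degrees(np.arctan2(e[1],e[0])),np.linalg.norm(e))
print('handle scene',onz(cam('scene'),(250,223.7),.199))
print('tri',tri([ray(w,g(672,345)),ray(cam('scene'),(250,223.7))]))
# model overlay: given hinge H, theta (dir of door y), draw
def model(H,th):
    y=np.array([np.cos(th),np.sin(th)]);x=np.array([np.sin(th),-np.cos(th)])
    P=lambda a,b,z:np.r_[H+a*x+b*y,z]
    return dict(bt=P(-.038,.208,.199),ft=P(-.004,.232,.197),fb=P(-.004,.232,.017),hb=P(-.004,.002,.017),st=P(-.038,.208,.157))
from scipy.optimize import least_squares
obs=dict(bt=(672,345),ft=(690,440),fb=(635,185),hb=(200,22))
def res(v):
    m=model(v[:2],v[2]); r=[proj(w,m[k])[0]-g(*obs[k]) for k in obs]
    return np.ravel(r)
s=least_squares(res,[.6,-.29,np.radians(70)]);print(s.x,np.degrees(s.x[2]),s.fun.round(1))
m=model(s.x[:2],s.x[2]);print({k:v.round(4) for k,v in m.items()})
sc=cam('scene');tp=cam('top')
print('scene',proj(sc,np.array(list(m.values()))).round(1).tolist())
print('top',proj(tp,np.array(list(m.values()))).round(1).tolist())
im=cv2.imread('pics/scene0.png');t=cv2.imread('pics/top0.png')
a=cv2.resize(im[210:310,110:270],None,fx=2.5,fy=2.5,interpolation=2);b=cv2.resize(t[80:190,365:485],None,fx=3,fy=3,interpolation=2)
w1=cv2.imread('pics/wrist_1.png')[170:250,520:620];w1=cv2.resize(w1,None,fx=3,fy=3,interpolation=2)
o=np.zeros((600,800,3),np.uint8);o[:250,:400]=a;o[:330,400:760]=b;o[330:570,400:700]=w1
s2=cv2.resize(im[175:235,390:480],None,fx=4.4,fy=4.4,interpolation=2);o[260:260+s2.shape[0],:s2.shape[1]]=s2
cv2.imwrite('pics/c3.png',np.clip(o*1.3,0,255).astype(np.uint8))
E
```

```text
bartop [ 0.6264 -0.0833  0.199 ]
strut1 [ 0.6376 -0.0874  0.157 ]
freeTop [ 0.6692 -0.0743  0.197 ]
freeBot [ 0.6695 -0.0748  0.017 ]
hingeBot [ 0.5818 -0.2853  0.017 ]
hingeTopapprox [ 0.5896 -0.2666  0.197 ]
p0..4 back-left [ 0.5934 -0.2685  0.106 ]
67.38206778191375 0.22803846166820194
handle scene [ 0.6279 -0.0786  0.199 ]
tri [ 0.6274 -0.0809  0.1972]
[ 0.58405102 -0.29006098  1.18060127] 67.64347020523017 [-0.   1.   0.3 -0.3  0.4 -0.4 -0.7 -0.3]
{'bt': array([ 0.628 , -0.0832,  0.199 ]), 'ft': array([ 0.6686, -0.074 ,  0.197 ]), 'fb': array([ 0.6686, -0.074 ,  0.017 ]), 'hb': array([ 0.5811, -0.2867,  0.017 ]), 'st': array([ 0.628 , -0.0832,  0.157 ])}
scene [[247.9, 223.9], [252.8, 240.5], [260.6, 272.2], [175.1, 247.8], [250.0, 232.5]]
top [[378.8, 156.8], [374.8, 142.9], [368.1, 160.2], [436.6, 186.0], [376.9, 160.9]]
```

View pics/c3.png

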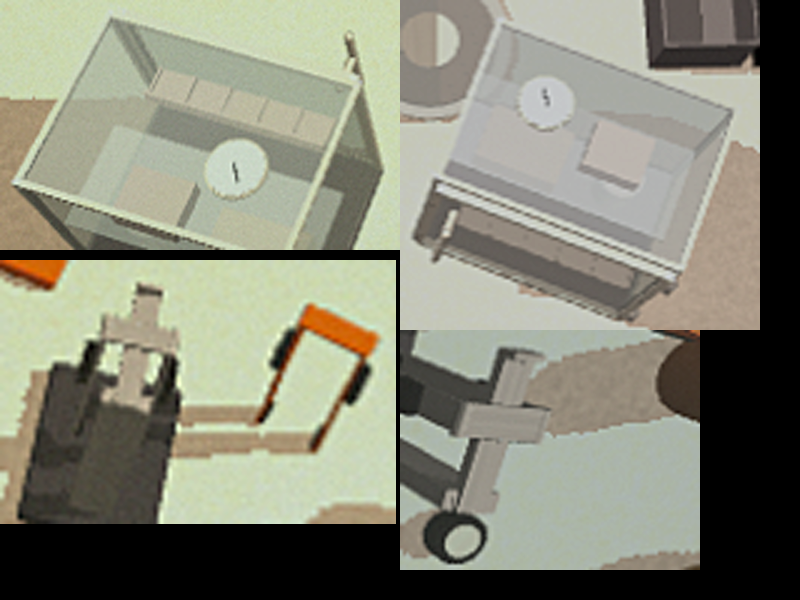

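Door model fits within 1 px: handle at about (0.628, -0.083), door heading 67.6°. I'll turn the tool so the jaw lies along the door with wrist range to spare.

>>> arm_command(
  series=[
    [[0, 0, 0, 0.15], [0, 0, 0, 0.15], [0, 0, 0, 0.15], [0, 0, 0, 0.15], [0, 0, 0, 0.15], [0, 0, 0, 0.15], [0, 0, 0, 0.15], [0, 0, 0, 0.15], [0, 0, 0, 0.15], [0, 0, 0, 0.15]],
  ],
  jaw=60,
  force=40,
)

```text
t: 3.55
tcp_pos: [0.4285, -0.1444, 0.4205]
tool_rot: [-0.024, 0.707, 0.025, 0.706]
force: [1.2, -1.0, 1.0]
finger_gap: 0.601
```

>>> arm_command(
  series=[
    [[0, 0, 0, 0.15], [0, 0, 0, 0.15], [0, 0, 0, 0.15], [0, 0, 0, 0.15], [0, 0, 0, 0.15], [0, 0, 0, 0.15], [0, 0, 0, 0.15], [0, 0, 0, 0.15], [0, 0, 0, 0.15], [0, 0, 0, 0.15]],
  ],
)

```text
t: 4.55
tcp_pos: [0.4285, -0.1443, 0.4205]
tool_rot: [0.464, 0.534, -0.463, 0.533]
force: [0.8, -0.3, -0.0]
finger_gap: 0.604
```

>>> arm_command(
  series=[
    [[0, 0, 0, 0.15], [0, 0, 0, 0.15], [0, 0, 0, 0.15], [0, 0, 0, 0.08], [0, 0, 0, 0], [0, 0, 0, 0]],
  ],
)

```text
t: 5.15
tcp_pos: [0.4287, -0.1455, 0.4207]
tool_rot: [-0.586, -0.396, 0.586, -0.396]
force: [-0.2, -0.7, 0.5]
finger_gap: 0.597
```

```bash
python3 - <<'E'
from h import *
st=status.sense(); print(st['q'].round(3)); go([.628,-.083,.26],np.radians(67.6),st)
d=np.load('c_w1.npy')[0]; w=cam('wrist',dict(tcp_pos=d[:3],tool_rot=d[3:])); s=cam('scene')
for n,a,b,z in [('bow',(554,200),(421.8,189.8),.144),('lip',(562.3,177.3),(423.9,181.8),.145),('post',(546,230),(417.7,208),.14)]:
    print(n,onz(w,a,z),onz(s,b,z),tri([ray(w,a),ray(s,b)]))
E
```

```text
[-0.575  0.096  1.547  0.     1.499  1.378]
t=5.2 tcp=[ 0.4287 -0.1455  0.4207] jawheading=-111.9 shift=[ 160.6  161.6 -132.4] turn=0.008
bow [0.5496 0.3267 0.144 ] [0.546  0.3323 0.144 ] [0.5485 0.3289 0.1457]
lip [0.5206 0.3386 0.145 ] [0.5246 0.3416 0.145 ] [0.5224 0.3423 0.1409]
post [0.5933 0.3159 0.14  ] [0.5926 0.3137 0.14  ] [0.5927 0.3143 0.141 ]
```

>>> arm_command(
  series=[
    [[28, 32, -26, 0], [28, 32, -26, 0], [28, 32, -26, 0], [28, 32, -26, 0], [28, 33, -28, 0], [0, 0, 0, 0], [0, 0, 0, 0]],
  ],
)

```text
t: 5.85
tcp_pos: [0.6262, -0.0851, 0.2796]
tool_rot: [-0.585, -0.397, 0.587, -0.394]
force: [-0.2, -0.1, 0.3]
finger_gap: 0.601
```

```bash
python3 - <<'E'
from h import *
st=status.sense(); print(st['q'].round(3)); go([.628,-.083,.167],np.radians(67.6),st)
im=snap('scene','2');cv2.imwrite('pics/s2.png',cv2.resize(im[130:330,110:430],None,fx=2.5,fy=2.5,interpolation=2))
E
```

```text
[-0.311  0.491  1.355 -0.     1.3    1.643]
t=5.8 tcp=[ 0.6262 -0.0851  0.2796] jawheading=-112.0 shift=[112.6   1.4  -2.7] turn=0.007
```

View pics/s2.png

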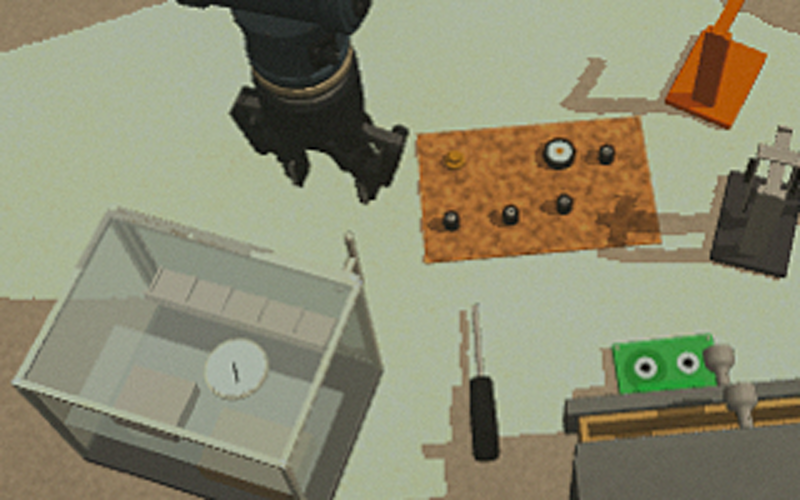

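Gripper sits above the handle, whose top is at crop (349,237), with fingers either side along the door. Descend and pinch.

>>> arm_command(
  series=[
    [[37, 0, -1, 0], [37, 1, -1, 0], [28, 0, 0, 0], [10, 0, 0, 0], [0, 0, 0, 0], [0, 0, 0, 0]],
  ],
)

```text
t: 6.5
tcp_pos: [0.6293, -0.0857, 0.1722]
tool_rot: [0.588, 0.393, -0.586, 0.396]
force: [-0.4, -0.1, -0.1]
finger_gap: 0.599
```

>>> arm_command(
  series=[
    [[0, 0, 0, 0], [0, 0, 0, 0], [0, 0, 0, 0], [0, 0, 0, 0], [0, 0, 0, 0], [0, 0, 0, 0]],
  ],
  jaw=0,
  force=25,
)

```text
t: 7.1
tcp_pos: [0.6289, -0.085, 0.1707]
tool_rot: [0.587, 0.394, -0.586, 0.395]
force: [-1.4, 1.0, 6.1]
finger_gap: 0.082
```

```bash
python3 - <<'E'
from h import *
st=status.sense(); go(st=st); print(st['force'],st['finger_gap'],st['q'].round(2))
H=np.array([.584,-.290]); p=st['tcp_pos'][:2]
r=np.linalg.norm(p-H); print('radius',r,'expected',np.hypot(.208,.038))
# arc: per row step dphi; tool frame rotates by dphi, shift = chord in current tool frame
M=R.from_quat(st['tool_rot']).as_matrix()
d=np.r_[p-H,0]
for n in (10,12):
    dp=1.6/n/ (1)
    for s in (.06,.07,.08,.1):
        c,si=np.cos(s),np.sin(s); e=np.array([[c,-si,0],[si,c,0],[0,0,1]])@d-d; print(s,(M.T@e*1000).round(2))
    break
E
```

```text
t=7.1 tcp=[ 0.6289 -0.085   0.1707] jawheading=-112.2
[-1.43997778  1.01346311  6.12930759] 0.0823547880426823 [-0.31  0.61  1.47  0.    1.07  1.65]
radius 0.20987768235924686 expected 0.2114426636230257
0.06 [ -0.02 -12.34   2.52]
0.07 [ -0.03 -14.38   3.01]
0.08 [ -0.03 -16.41   3.52]
0.1 [ -0.04 -20.47   4.61]
```

>>> arm_command(
  series=[
    [[0, -10, 2, -0.05], [0, -20.6, 4.8, -0.1], [0, -20.6, 4.8, -0.1], [0, -20.6, 4.8, -0.1], [0, -20.6, 4.8, -0.1], [0, -20.6, 4.8, -0.1], [0, 0, 0, 0]],
  ],
)

```text
t: 7.8
tcp_pos: [0.5115, -0.0917, 0.1706]
tool_rot: [0.458, 0.54, -0.457, 0.538]
force: [-1.6, 5.2, 9.1]
finger_gap: 0.08
```

```bash
python3 - <<'E'
from h import *
st=status.sense(); go(st=st); print(st['force'],st['ft_torque'],st['finger_gap'],st['q'].round(2))
E
```

```text
t=7.8 tcp=[ 0.5115 -0.0917  0.1706] jawheading=-80.6
[-1.59201594  5.20062834  9.11990634] [ 0.76954274  0.35721553 -0.03852208] 0.08040021586047555 [-0.39  0.47  1.76  0.    0.91  1.01]
```

Working well; continue to about 1.6 rad.

>>> arm_command(
  series=[
    [[0, -20.6, 4.8, -0.1], [0, -20.6, 4.8, -0.1], [0, -20.6, 4.8, -0.1], [0, -20.6, 4.8, -0.1], [0, -20.6, 4.8, -0.1], [0, -20.6, 4.8, -0.1], [0, -20.6, 4.8, -0.1], [0, -20.6, 4.8, -0.1], [0, -20.6, 4.8, -0.1], [0, 0, 0, 0]],
  ],
)

```text
t: 8.8
tcp_pos: [0.3814, -0.224, 0.1705]
tool_rot: [0.177, 0.687, -0.177, 0.682]
force: [-9.0, 2.8, 17.3]
finger_gap: 0.08
```

>>> arm_command(
  series=[
    [[0, -20.6, 4.8, -0.1], [0, -10.5, 2, -0.05], [0, 0, 0, 0], [0, 0, 0, 0]],
  ],
)

```text
t: 9.2
tcp_pos: [0.3738, -0.254, 0.1706]
tool_rot: [0.126, 0.698, -0.125, 0.694]
force: [-9.2, 1.5, 15.3]
finger_gap: 0.082
```

```bash
python3 - <<'E'
from h import *
st=status.sense(); go(st=st); print(st['force'],st['ft_torque'],st['finger_gap'],st['q'].round(2))
p=st['tcp_pos'][:2]-[.584,-.29]; print(np.linalg.norm(p),np.degrees(np.arctan2(p[1],p[0]))-10.35)
E
```

```text
t=9.2 tcp=[ 0.3738 -0.254   0.1706] jawheading=-20.4
[-9.15349919  1.46295186 15.26485855] [0.19477867 1.40899992 0.04977946] 0.08175890127171555 [-0.84  0.4   1.91 -0.    0.83 -0.48]
0.21330408679163015 159.92149893861597
```

Door is at about 1.6 rad. Release, rise, and check where the orange tongs are relative to the approach.

>>> arm_command(
  series=[
    [[0, 0, 0, 0], [0, 0, 0, 0], [0, 0, 0, 0], [0, 0, 0, 0], [-15, 0, 0, 0], [-40, 0, 0, 0], [-45, 0, 0, 0], [-45, 0, 0, 0], [-45, 0, 0, 0], [0, 0, 0, 0]],
  ],
  jaw=60,
)

```text
t: 10.2
tcp_pos: [0.3793, -0.257, 0.3658]
tool_rot: [0.123, 0.692, -0.129, 0.7]
force: [1.3, -0.6, -0.4]
finger_gap: 0.601
```

```bash
python3 - <<'E'
from h import *
st=status.sense(); print(st['q'].round(2),st['force'],st['finger_gap']); go([.50,.27,.36],np.radians(68.3),st)
s=cam('scene'); d=np.load('c_w1.npy')[0]; w=cam('wrist',dict(tcp_pos=d[:3],tool_rot=d[3:]))
print('feet',onz(s,(450,210),0),onz(s,(462,217.5),0)); 
for z in (0,.06,.118): print(z,'bow scene ends',onz(s,(461,186.5),z),onz(s,(469,192),z),'w1 ends',onz(w,(556,148),z),onz(w,(636,171),z))
E
```

```text
[-0.84  0.14  1.64  0.    1.34 -0.48] [ 1.30450798 -0.55602615 -0.44081088] 0.6007942920252736
t=10.2 tcp=[ 0.3793 -0.257   0.3658] jawheading=-20.5 shift=[  1.3 535.9 -71.3] turn=-1.549
feet [0.5316 0.4377 0.    ] [0.557  0.4639 0.    ]
0 bow scene ends [0.4618 0.4844 0.    ] [0.4812 0.5017 0.    ] w1 ends [0.5317 0.4322 0.    ] [0.6153 0.575  0.    ]
0.06 bow scene ends [0.4968 0.4609 0.06  ] [0.5153 0.4773 0.06  ] w1 ends [0.51   0.3909 0.06  ] [0.5841 0.5174 0.06  ]
0.118 bow scene ends [0.5307 0.4381 0.118 ] [0.5483 0.4537 0.118 ] w1 ends [0.4891 0.3509 0.118 ] [0.5539 0.4618 0.118 ]
```

```bash
python3 - <<'E'
from h import *
st=status.sense(); im=snap('wrist','3'); np.savez('w3.npz',tcp_pos=st['tcp_pos'],tool_rot=st['tool_rot']); w=cam('wrist',st)
H=np.array([.584,-.29]);th=np.radians(159.9);y=np.array([np.cos(th),np.sin(th)]);x=np.array([np.sin(th),-np.cos(th)])
P=lambda a,b,z:np.r_[H+a*x+b*y,z]
Q=[P(0,2e-3,.197),P(0,.232,.197),P(-.038,.208,.199)]+[P(.02,.045+.036*k,.102) for k in range(5)]
uv=proj(w,np.array(Q)); print(uv.round(0).tolist())
lo=np.clip(uv.min(0)-40,0,[640,400]).astype(int);hi=np.clip(uv.max(0)+40,0,[640,400]).astype(int);print(lo,hi)
k=min(800/(hi-lo)[0],600/(hi-lo)[1],3.);print(k)
cv2.imwrite('pics/w3.png',np.clip(1.5*cv2.resize(im[lo[1]:hi[1],lo[0]:hi[0]],None,fx=k,fy=k,interpolation=2),0,255))
E
```

```text
[[520.0, 137.0], [293.0, 138.0], [317.0, 176.0], [445.0, 112.0], [417.0, 112.0], [389.0, 112.0], [360.0, 112.0], [332.0, 112.0]]
[252  71] [560 215]
2.5974025974025974[ WARN:0@1.313] global loadsave.cpp:1063 imwrite_ Unsupported depth image for selected encoder is fallbacked to CV_8U.
```

View pics/w3.png

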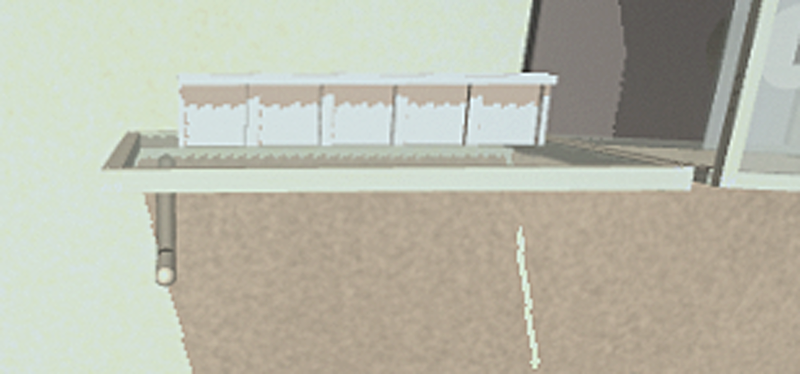

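Crop: door panel top edge runs from (104,178) to (690,178), with the handle top at (166,275). The rack's five pockets lie between dividers at x≈182, 250, 325, 394, 468 and 547, with the front rail at y≈79.

```bash
cat > door.py <<'E'
from h import *
E
python3 - <<'E'
from h import *
d=np.load('w3.npz'); w=cam('wrist',{k:d[k] for k in d})
g=lambda x,y:(252+x/2.5974,71+y/2.5974)
a=onz(w,g(104,190),.197);b=onz(w,g(690,190),.197);print('outer top edge',a,b,np.linalg.norm(a-b))
a=onz(w,g(104,168),.197);b=onz(w,g(690,168),.197);e=(a-b)[:2];print('inner',a,b,'heading',np.degrees(np.arctan2(e[1],e[0])))
print('handle',onz(w,g(166,275),.199))
# fit hinge+theta from handle top, free/hinge top corners
from scipy.optimize import least_squares
obs=[((166,275),(-.038,.208,.199)),((104,190),(-.004,.232,.197)),((104,168),(.004,.232,.197)),((690,190),(-.004,.002,.197)),((690,168),(.004,.002,.197))]
def P(v,a,b,z):
    y=np.array([np.cos(v[2]),np.sin(v[2])]);x=np.array([y[1],-y[0]]); return np.r_[v[:2]+a*x+b*y,z]
f=lambda v:np.ravel([proj(w,P(v,*m))[0]-g(*o) for o,m in obs])
s=least_squares(f,[.584,-.29,2.79]);v=s.x;print(v,np.degrees(v[2]),s.fun.round(1))
y=np.array([np.cos(v[2]),np.sin(v[2])]);x=np.array([y[1],-y[0]])
for n,p,z in [(i,(q,125),.106) for i,q in enumerate([182,250,325,394,468,547])]+[('rail top out',(350,74),.112),('rail top in',(350,83),.112),('back floor',(350,147),.102)]:
    q=onz(w,g(*p),z)[:2]-v[:2]; print(n,'x',(q@x*1000).round(1),'y',(q@y*1000).round(1))
np.save('door.npy',v)
E
```

```text
outer top edge [ 0.3635 -0.2153  0.197 ] [ 0.5786 -0.2953  0.197 ] 0.22949511977382003
inner [ 0.3667 -0.2076  0.197 ] [ 0.58   -0.2867  0.197 ] heading 159.65324542466547
handle [ 0.374  -0.2547  0.199 ]
[ 0.58192009 -0.29207486  2.78506392] 159.57240856470753 [-0.1  0.4 -0.6 -0.3 -0.8  0.   0.  -0.2  1.5  0.4]
0 x 13.3 y 200.6
1 x 13.2 y 167.6
2 x 13.3 y 131.0
3 x 13.4 y 97.2
4 x 13.5 y 60.8
5 x 13.7 y 21.4
rail top out x 37.2 y 121.5
rail top in x 33.1 y 121.3
back floor x 2.4 y 117.3
```

>>> arm_command(
  series=[
    [[0, 20, 0, -0.15], [0, 20, 0, -0.15], [0, 20, 0, -0.15], [0, 20, 0, -0.15], [0, 20, 0, -0.15], [0, 20, 0, -0.15], [0, 0, 0, -0.15], [0, 0, 0, -0.15], [0, 0, 0, -0.15], [0, 0, 0, -0.15]],
  ],
  jaw=100,
)

```text
t: 11.25
tcp_pos: [0.3738, -0.1375, 0.3578]
tool_rot: [-0.383, 0.594, 0.385, 0.593]
force: [-0.1, 0.1, 0.5]
finger_gap: 1.003
```

```bash
python3 - <<'E'
from h import *
go([.47,.29,.34],np.radians(68.3))
E
```

```text
t=11.2 tcp=[ 0.3738 -0.1375  0.3578] jawheading=65.8 shift=[ 18.5  87.4 429.4] turn=-0.044
```

>>> arm_command(
  series=[
    [[0, 9, 43, -0.044], [0, 9, 43, 0], [0, 9, 43, 0], [0, 9, 43, 0], [0, 9, 43, 0], [0, 9, 43, 0], [0, 9, 43, 0], [6, 9, 43, 0], [6, 9, 43, 0], [6, 9, 43, 0]],
  ],
)

```text
t: 12.25
tcp_pos: [0.4535, 0.2954, 0.3392]
tool_rot: [-0.395, 0.588, 0.396, 0.585]
force: [1.5, -0.8, 0.9]
finger_gap: 0.996
```

>>> arm_command(
  series=[
    [[0, 0, 0, 0], [0, 0, 0, 0], [0, 0, 0, 0]],
  ],
)

```text
t: 12.55
tcp_pos: [0.4537, 0.2926, 0.3405]
tool_rot: [-0.395, 0.587, 0.395, 0.585]
force: [0.9, -0.6, 0.9]
finger_gap: 1.0
```

```bash
python3 - <<'E'
from h import *
st=status.sense(); im=snap('wrist','4'); np.savez('w4.npz',tcp_pos=st['tcp_pos'],tool_rot=st['tool_rot']); w=cam('wrist',st)
go([.5485,.3285,.2],np.radians(68.3),st)
uv=proj(w,np.array([[.5485,.3289,.144],[.5224,.3423,.145],[.5927,.3143,.14],[.519,.0075,.018],[.5176,.07,.018],[.51,.1265,.018],[.4546,.18,.018]]));print(uv.round(0).tolist())
u=uv[0].astype(int);x0=np.clip(u[0]-130,0,440);y0=np.clip(u[1]-75,0,250);print(x0,y0)
cv2.imwrite('pics/w4.png',np.clip(1.4*cv2.resize(im[y0:y0+150,x0:x0+200],None,fx=4,fy=4,interpolation=2),0,255).astype(np.uint8))
E
```

```text
t=12.6 tcp=[0.4537 0.2926 0.3405] jawheading=67.9 shift=[140.2 -74.6  69.2] turn=-0.007
[[382.0, 233.0], [386.0, 210.0], [381.0, 266.0], [182.0, 252.0], [214.0, 239.0], [242.0, 223.0], [257.0, 181.0]]
251 158
```

View pics/w4.png

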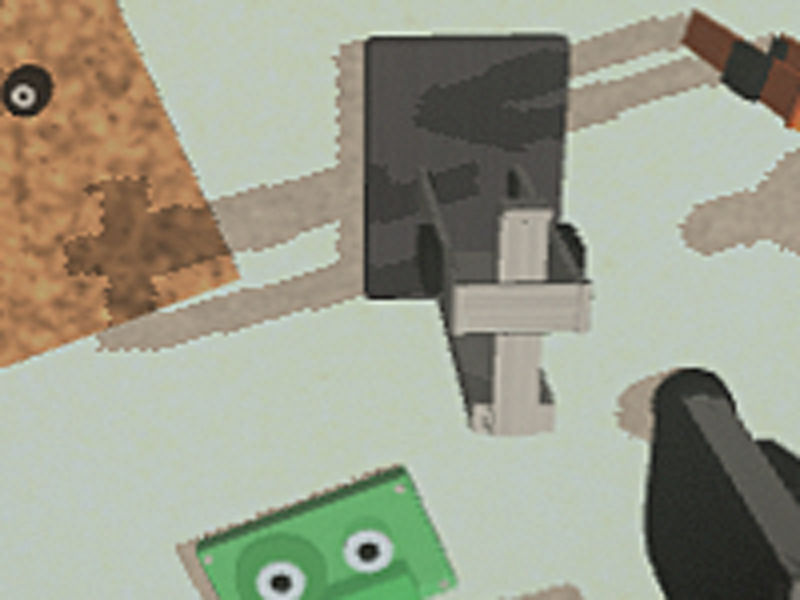

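Stand crop: bow centre (520,308), with bow ends at x=455 and 590. Arm lip end at (525,212) and post end at (520,432). The dark base runs from (366,38) to (568,296).

```bash
python3 - <<'E'
from h import *
d=np.load('w4.npz'); w=cam('wrist',{k:d[k] for k in d})
g=lambda x,y:(251+x/4,158+y/4)
f=lambda n,a,z:print(n,onz(w,g(*a),z))
f('bow',(521,308),.143);a=onz(w,g(455,309),.143);b=onz(w,g(590,307),.143);e=b-a;print('ends',a,b,(a+b)/2,np.linalg.norm(e),np.degrees(np.arctan2(e[1],e[0])))
l=onz(w,g(525,211),.145);p=onz(w,g(518,432),.14);print('lip',l,'post',p,np.linalg.norm((l-p)[:2]),np.degrees(np.arctan2(*(p-l)[1::-1])))
l2=onz(w,g(524,250),.14);p2=onz(w,g(519,400),.14);print('arm heading',np.degrees(np.arctan2(*(p2-l2)[1::-1])))
u=l[:2]-p[:2];u/=np.linalg.norm(u);print('bow pred from post x=55->10',p[:2]+u*.045,'lip',l[:2]-u*.032)
B=[(366,38),(568,38),(565,296),(366,296)]
Q=np.array([onz(w,g(*q),.012) for q in B]);print(Q[:,:2].tolist(),Q.mean(0))
for i,j in((0,1),(3,2),(0,3),(1,2)): e=Q[j]-Q[i];print(np.linalg.norm(e).round(3),np.degrees(np.arctan2(e[1],e[0])).round(1))
f('roller3',(25,94),.018)
E
```

```text
bow [0.551  0.3275 0.143 ]
ends [0.5439 0.309  0.143 ] [0.5585 0.3468 0.143 ] [0.5512 0.3279 0.143 ] 0.0405215991787096 68.88127601760908
lip [0.5212 0.3385 0.145 ] post [0.5926 0.3131 0.14  ] 0.07578337548565652 -19.58262394263681
arm heading -20.275578608990973
bow pred from post x=55->10 [0.55020284 0.32818246] lip [0.55134909 0.32777469]
[[0.4862, 0.3105], [0.5154, 0.383], [0.6186, 0.348], [0.5876, 0.2716]] [0.55195  0.328275 0.012   ]
0.078 68.1
0.082 67.9
0.109 -21.0
0.109 -18.7
roller3 [0.4559 0.1803 0.018 ]
```

>>> arm_command(
  series=[
    [[28, -16, 13, -0.028], [28, -16, 13, 0], [28, -16, 13, 0], [28, -16, 13, 0], [28, -12, 13, 0], [0, 0, 0, 0], [0, 0, 0, 0], [0, 0, 0, 0]],
  ],
)

```text
t: 13.4
tcp_pos: [0.5487, 0.3269, 0.2034]
tool_rot: [-0.403, 0.58, 0.403, 0.582]
force: [0.2, 0.3, 0.7]
finger_gap: 0.997
```

```bash
python3 - <<'E'
from h import *
go([.551,.328,.082],np.radians(69.5))
E
```

```text
t=13.4 tcp=[0.5487 0.3269 0.2034] jawheading=69.5 shift=[121.4  -1.5   1.7] turn=0.000
```

>>> arm_command(
  series=[
    [[30, -1.5, 1.5, 0], [30, 0, 0, 0], [30, 0, 0, 0], [20, 0, 0, 0], [11, 0, 0, 0], [0, 0, 0, 0], [0, 0, 0, 0]],
  ],
)

```text
t: 14.1
tcp_pos: [0.5514, 0.3287, 0.0823]
tool_rot: [-0.404, 0.58, 0.403, 0.582]
force: [0.6, 0.1, 0.6]
finger_gap: 1.001
```

>>> arm_command(
  series=[
    [[0, 0, 0, 0], [0, 0, 0, 0], [0, 0, 0, 0], [0, 0, 0, 0], [0, 0, 0, 0], [0, 0, 0, 0]],
  ],
  jaw=59.5,
  force=20,
)

```text
t: 14.7
tcp_pos: [0.5511, 0.3282, 0.082]
tool_rot: [-0.404, 0.58, 0.403, 0.581]
force: [-0.6, -1.5, 6.0]
finger_gap: 0.599
```

```bash
python3 - <<'E'
from h import *
st=status.sense();go(st=st);print(st['force'],st['ft_torque'],st['finger_gap'])
im=snap('scene','5')
cv2.imwrite('pics/s5.png',cv2.resize(im[120:270,350:510],None,fx=4,fy=4,interpolation=2))
E
```

```text
t=14.7 tcp=[0.5511 0.3282 0.082 ] jawheading=69.6
[-0.63117939 -1.49302758  6.04486864] [-0.27934681  0.10552969 -0.01017945] 0.5992859096820211
```

View pics/s5.png

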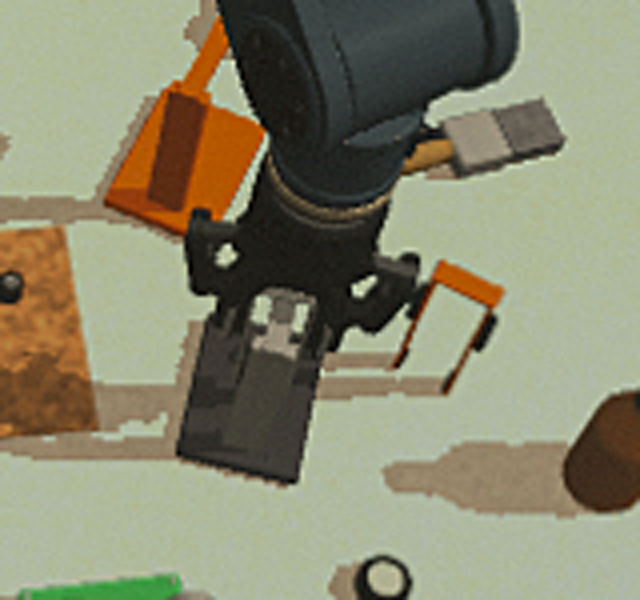

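Fingers are on both grips of the steel tongs and the orange set is clear. Lift straight up.

>>> arm_command(
  series=[
    [[-5, 0, 0, 0], [-10, 0, 0, 0], [-15, 0, 0, 0], [-18, 0, 0, 0], [-18, 0, 0, 0], [-18, 0, 0, 0], [-18, 0, 0, 0], [-18, 0, 0, 0], [-15, 0, 0, 0], [-8, 0, 0, 0]],
  ],
)

```text
t: 15.75
tcp_pos: [0.5512, 0.3288, 0.2264]
tool_rot: [-0.404, 0.579, 0.403, 0.582]
force: [0.9, 0.3, -0.6]
finger_gap: 0.597
```

>>> arm_command(
  series=[
    [[0, 0, 0, 0], [0, 0, 0, 0], [0, 0, 0, 0], [0, 0, 0, 0]],
  ],
)

```text
t: 16.15
tcp_pos: [0.5499, 0.3282, 0.2225]
tool_rot: [-0.403, 0.582, 0.404, 0.58]
force: [0.4, -0.8, -1.4]
finger_gap: 0.594
```

```bash
python3 - <<'E'
from h import *
st=status.sense();go([.4555,.180,.16],np.radians(-20.4),st);print(st['force'],st['ft_torque'],st['finger_gap'],st['q'].round(2))
im=snap('wrist','6'); np.savez('w6.npz',tcp_pos=st['tcp_pos'],tool_rot=st['tool_rot'])
w=cam('wrist',st);M=R.from_quat(st['tool_rot']).as_matrix();
tip=st['tcp_pos']+[0,0,-.05]; print('tip px',proj(w,tip))
s=snap('scene','6');c=proj(cam('scene'),tip)[0].astype(int);x0=c[0]-60;y0=max(c[1]-75,0)
o=np.zeros((400,800,3),np.uint8);o[:,:400]=cv2.resize(im[200:400,220:420],(400,400),interpolation=2);k=cv2.resize(s[y0:y0+125,x0:x0+125],(400,400),interpolation=2);o[:,400:]=k;print(x0,y0)
cv2.imwrite('pics/m6.png',np.clip(o*1.5,0,255).astype(np.uint8))
E
```

```text
t=16.1 tcp=[0.5499 0.3282 0.2225] jawheading=69.6 shift=[  62.8   36.6 -171.7] turn=1.570
[ 0.4168043  -0.79369003 -1.4018049 ] [-0.01347317  0.01101039 -0.01474013] 0.5940509956719056 [ 0.36  0.56  1.4   0.    1.19 -0.85]
tip px [[323.74041893 222.64320919]]
362 110
```

View pics/m6.png

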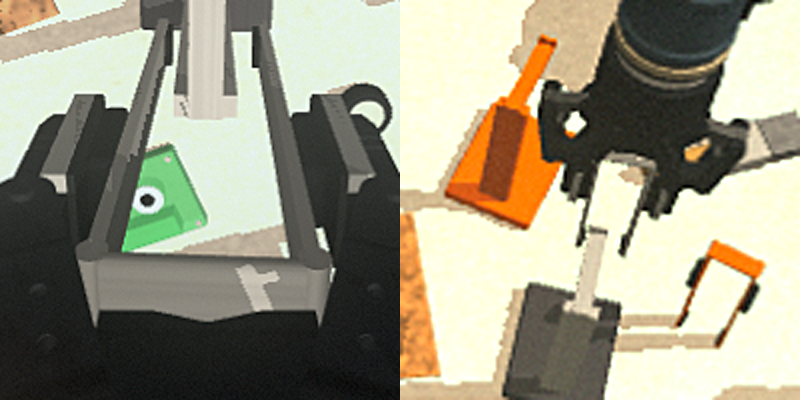

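Tongs are in hand, hanging straight with open tips at crop (165,30) and (258,45). The stand's arm is free, and the orange items and cassette haven't moved. Turn to the door's heading, then find the rollers numerically.

>>> arm_command(
  series=[
    [[0, 0, 0, 0.08], [0, 0, 0, 0.15], [0, 0, 0, 0.15], [0, 0, 0, 0.15], [0, 0, 0, 0.15], [0, 0, 0, 0.15], [0, 0, 0, 0.15], [0, 0, 0, 0.15], [0, 0, 0, 0.15], [0, 0, 0, 0.15]],
  ],
)

```text
t: 17.25
tcp_pos: [0.5504, 0.3283, 0.2231]
tool_rot: [0.078, 0.703, -0.079, 0.703]
force: [-1.4, 0.3, -1.0]
finger_gap: 0.593
```

>>> arm_command(
  series=[
    [[0, 0, 0, 0.1], [0, 0, 0, 0.04], [0, -20, -5, 0], [0, -30, -7, 0], [0, -30, -7, 0], [0, -30, -7, 0], [0, -15, -7, 0], [0, 0, 0, 0], [0, 0, 0, 0], [0, 0, 0, 0]],
  ],
)

```text
t: 18.25
tcp_pos: [0.4772, 0.2235, 0.2238]
tool_rot: [0.125, 0.695, -0.125, 0.696]
force: [0.3, 0.2, 0.6]
finger_gap: 0.6
```

```bash
cat >> h.py <<'E'
def blobs(name='wrist',tag='b',zc=.010):
    st=status.sense(); im=snap(name,tag); c=cam(name,st); v=im.max(2)
    n,l,S,C=cv2.connectedComponentsWithStats((v<np.percentile(v,60)*.35).astype(np.uint8))
    for i in range(1,n):
        if 25<S[i,4]<2500:
            p=onz(c,(S[i,0]+S[i,2]/2-.5,S[i,1]+S[i,3]/2-.5),zc)
            if .40<p[0]<.57 and -.05<p[1]<.25:
                q=proj(c,np.array([p,p+[.009,0,0]])); k=np.linalg.norm(q[1]-q[0])/.009
                print(name,'px',C[i].round(0),p[:2],'w,h mm',(S[i,2:4]/k*1000).round(0),'area',S[i,4])
    return st
E
python3 - <<'E'
from h import *
st=blobs(tag='7');blobs('top','7');go([.4555,.180,.16],np.radians(-20.4),st);print(st['finger_gap'])
E
```

```text
wrist px [319. 207.] [0.4546 0.1793] w,h mm [17. 21.] area 142
wrist px [348. 224.] [0.4813 0.1483] w,h mm [ 5. 26.] area 79
wrist px [376. 230.] [0.5126 0.1258] w,h mm [19. 22.] area 154
wrist px [327. 243.] [0.4479 0.1293] w,h mm [36. 36.] area 290
t=18.2 tcp=[0.4772 0.2235 0.2238] jawheading=-20.4 shift=[ 63.7 -48.4  -5.3] turn=0.000
0.6000476761371013
```

>>> arm_command(
  series=[
    [[10, -10, -1, 0], [10, -15, -2, 0], [10, -15, -2, 0], [10, -8, 0, 0], [20, 0, 0, 0], [20, 0, 0, 0], [20, 0, 0, 0], [15, 0, 0, 0], [0, 0, 0, 0], [0, 0, 0, 0]],
  ],
)

```text
t: 19.35
tcp_pos: [0.455, 0.1798, 0.1085]
tool_rot: [0.125, 0.696, -0.125, 0.696]
force: [0.5, 0.1, -0.3]
finger_gap: 0.594
```

```bash
python3 - <<'E'
from h import *
st=status.sense();go([.455,.180,.064],np.radians(-20.4),st);print(st['finger_gap'],st['force'])
im=snap('wrist','8');w=cam('wrist',st);print(proj(w,[[.455,.18,.018],[.455,.18,.002],st['tcp_pos']+[0,0,-.05]]))
cv2.imwrite('pics/w8.png',np.clip(1.6*cv2.resize(im[170:290,250:410],None,fx=5,fy=5,interpolation=2),0,255).astype(np.uint8))
E
```

```text
t=19.4 tcp=[0.455  0.1798 0.1085] jawheading=-20.4 shift=[44.5  0.2 -0.1] turn=0.001
0.5939108113790954 [ 0.51124479  0.14214161 -0.31856195]
[[323.62197139 201.90646778]
 [323.59320685 195.79793104]
 [323.87964064 221.57213226]]
```

View pics/w8.png

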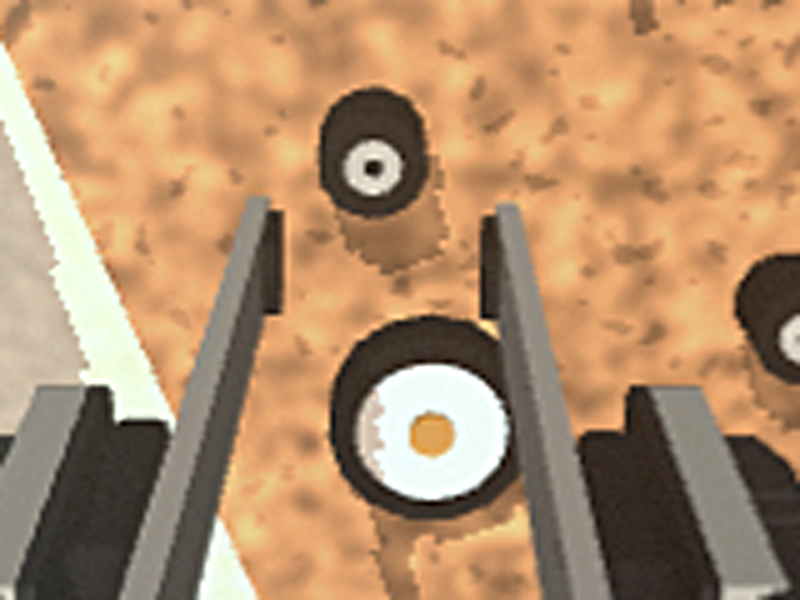

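Roller top at crop (373,167), pads centred about (382,263). That fits the model within 1–2 mm, and the idler at (432,435) sits well clear once lowered. Small trim, then descend and squeeze.

>>> arm_command(
  series=[
    [[10, -0.5, -1, 0], [12, 0, 0, 0], [12, 0, 0, 0], [10.5, 0, 0, 0], [0, 0, 0, 0], [0, 0, 0, 0]],
  ],
)

```text
t: 20.0
tcp_pos: [0.4533, 0.1793, 0.0638]
tool_rot: [0.125, 0.696, -0.125, 0.696]
force: [-0.3, -0.1, 0.7]
finger_gap: 0.598
```

>>> arm_command(
  series=[
    [[0, 0, 0, 0], [0, 0, 0, 0], [0, 0, 0, 0], [0, 0, 0, 0], [0, 0, 0, 0], [0, 0, 0, 0]],
  ],
  jaw=50,
  force=26,
)

```text
t: 20.6
tcp_pos: [0.4535, 0.1793, 0.0642]
tool_rot: [0.125, 0.696, -0.125, 0.696]
force: [-0.0, -0.5, -1.0]
finger_gap: 0.565
```

>>> arm_command(
  series=[
    [[-10, 0, 0, 0], [-20, 0, 0, 0], [-25, 0, 0, 0], [-25, 0, 0, 0], [-20, 0, 0, 0], [-15, 0, 0, 0], [0, 0, 0, 0], [0, 0, 0, 0]],
  ],
)

```text
t: 21.4
tcp_pos: [0.4533, 0.1793, 0.1794]
tool_rot: [0.125, 0.696, -0.125, 0.696]
force: [-0.3, -1.2, -0.8]
finger_gap: 0.559
```

```bash
cat >> h.py <<'E'
def pocket(k,dz=.0):
    v=np.load('door.npy');y=np.array([np.cos(v[2]),np.sin(v[2])]);x=np.array([y[1],-y[0]])
    return v[:2]+.019*x+(.042+.036*k)*y
E
python3 - <<'E'
from h import *
st=blobs(tag='9');print(st['finger_gap'],st['force'],st['q'].round(2));p=pocket(4);print(p);go([*p,.24],np.radians(-20.43),st)
for k in range(5):print(k,pocket(k))
E
```

```text
wrist px [392. 204.] [0.5124 0.1258] w,h mm [20. 21.] area 209
wrist px [413. 247.] [0.5199 0.0673] w,h mm [21. 22.] area 209
0.5590535434620287 [-0.32899147 -1.1711291  -0.75213304] [ 0.15  0.42  1.83 -0.    0.89  0.5 ]
[ 0.41424833 -0.20935135]
t=21.4 tcp=[0.4533 0.1793 0.1794] jawheading=-20.4 shift=[ -60.6 -377.9   98.9] turn=0.001
0 [ 0.54919275 -0.25961071]
1 [ 0.51545664 -0.24704587]
2 [ 0.48172054 -0.23448103]
3 [ 0.44798443 -0.22191619]
4 [ 0.41424833 -0.20935135]
```

>>> arm_command(
  series=[
    [[-10, -15, 4, 0], [-20, -30, 8, 0], [-20, -45, 12, 0], [-10, -45, 12, 0], [0, -45, 12, 0], [0, -45, 12, 0], [0, -45, 12, 0], [0, -35, 9, 0], [0, -25, 6, 0], [0, -10, 3, 0]],
  ],
)

```text
t: 22.45
tcp_pos: [0.4187, -0.1721, 0.2378]
tool_rot: [0.127, 0.696, -0.126, 0.695]
force: [0.5, 0.4, -1.0]
finger_gap: 0.559
```

>>> arm_command(
  series=[
    [[0, -15, 4, 0], [0, -15, 3, 0], [0, 0, 0, 0], [0, 0, 0, 0], [0, 0, 0, 0], [0, 0, 0, 0]],
  ],
)

```text
t: 23.05
tcp_pos: [0.4155, -0.1998, 0.2388]
tool_rot: [0.125, 0.696, -0.125, 0.696]
force: [-0.5, -0.0, -0.9]
finger_gap: 0.563
```

```bash
python3 - <<'E'
from h import *
p=pocket(4);st=status.sense();go([*p,.165],np.radians(-20.43),st);print(st['finger_gap'],st['q'].round(2))
E
```

```text
t=23.1 tcp=[ 0.4155 -0.1998  0.2388] jawheading=-20.3 shift=[73.8 -9.4  2.2] turn=0.002
0.5629469205978974 [-0.69  0.3   1.82  0.    1.03 -0.34]
```

>>> arm_command(
  series=[
    [[0, -8.7, 0.5, 0], [12, 0, 0, 0], [16, 0, 0, 0], [14, 0, 0, 0], [8, 0, 0, 0], [0, 0, 0, 0], [0, 0, 0, 0], [0, 0, 0, 0]],
  ],
)

```text
t: 23.85
tcp_pos: [0.4133, -0.2094, 0.1894]
tool_rot: [0.125, 0.695, -0.125, 0.696]
force: [0.4, 0.1, -1.5]
finger_gap: 0.563
```

```bash
python3 - <<'E'
from h import *
p=pocket(4);st=status.sense();go([*p,.165],np.radians(-20.43),st);print(st['finger_gap'])
im=snap('wrist','10');w=cam('wrist',st);print(proj(w,[[*p,.102],[*p,.112],st['tcp_pos']+[0,0,-.05]]))
cv2.imwrite('pics/w10.png',np.clip(1.6*cv2.resize(im[160:290,240:440],None,fx=4,fy=4,interpolation=2),0,255).astype(np.uint8))
E
```

```text
t=23.9 tcp=[ 0.4133 -0.2094  0.1894] jawheading=-20.4 shift=[24.4  0.4  0.8] turn=0.001
0.5630549193886294
[[324.67269114 202.8619672 ]
 [324.75512666 207.1758752 ]
 [323.76750303 221.53130906]]
```

View pics/w10.png

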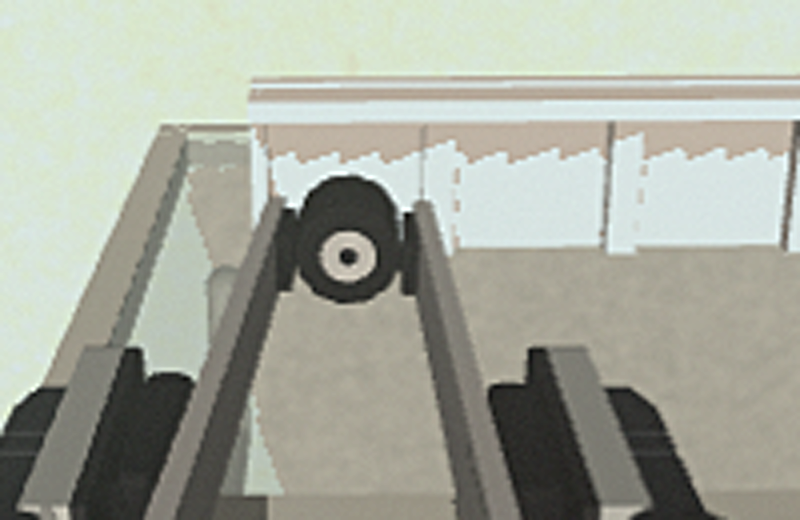

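Roller at crop (349,257) is centred over the last pocket (inner walls x≈270–424), clear of the front rail (y≈110) and panel. Lower, release, rise.

>>> arm_command(
  series=[
    [[8, 0.3, 0.4, 0], [8, 0, 0, 0], [6, 0, 0, 0], [3, 0, 0, 0], [0, 0, 0, 0], [0, 0, 0, 0], [0, 0, 0, 0]],
  ],
)

```text
t: 24.6
tcp_pos: [0.4134, -0.2089, 0.1639]
tool_rot: [0.125, 0.696, -0.125, 0.696]
force: [0.2, -0.1, -0.4]
finger_gap: 0.561
```

>>> arm_command(
  series=[
    [[0, 0, 0, 0], [0, 0, 0, 0], [0, 0, 0, 0], [0, 0, 0, 0], [0, 0, 0, 0], [0, 0, 0, 0]],
  ],
  jaw=59.5,
)

```text
t: 25.2
tcp_pos: [0.4134, -0.2088, 0.1638]
tool_rot: [0.125, 0.696, -0.125, 0.696]
force: [-0.2, 0.0, -0.3]
finger_gap: 0.598
```

>>> arm_command(
  series=[
    [[-6, 0, 0, 0], [-10, 0, 0, 0], [-20, 0, 0, 0], [-25, 0, 0, 0], [-15, 0, 0, 0], [0, 20, 0, 0], [0, 40, 0, 0], [0, 40, 0, 0], [0, 10, 0, 0], [0, 0, 0, 0]],
  ],
)

```text
t: 26.2
tcp_pos: [0.452, -0.1046, 0.2405]
tool_rot: [0.124, 0.696, -0.124, 0.696]
force: [-0.6, -0.4, -0.1]
finger_gap: 0.6
```

```bash
python3 - <<'E'
from h import *
st=status.sense();im=snap('wrist','11');w=cam('wrist',st);np.savez('w11.npz',tcp_pos=st['tcp_pos'],tool_rot=st['tool_rot'])
p=pocket(4);u=proj(w,[[*p,.118],[*p,.110]]);print(u);print(st['finger_gap'])
v=im.max(2);x,y=u[1].astype(int);print(v[y-14:y+15:2,x-16:x+17:2])
go([.5115,.126,.20],np.radians(-20.43),st)
blobs('top','11')
E
```

```text
[[324.21067506 296.56112861]
 [324.17703187 291.84286685]]
0.6001289951948402
[[116 114 115 114 115 115 115 115 115 114 111  63  62  77 115 114 115]
 [143 141 140 140 140 140 140 140 141 141 136 112 113 118 142 140 141]
 [149 145 146 145 146 147 148 148 150 149 152 121 123 119 150 146 145]
 [134 115 116 116 116 118  11  18  19  18  18  20  78 122 117 117 102]
 [140 142 125 149 147  80  33  31  34  34  32  32  21 125 119 150 132]
 [139 139 149 145 147  18  33  32  34  33  35  32  27  86 119 122 128]
 [138 140 144 145 146  20  31  33  32  33  32  28  30  71 120 121 129]
 [130 142 121 146 145  20  33  37  35  33  33  36  30  72 119 144 130]
 [130 140 151 144 144  24  34  32  76  84  61  31  32  66 120 124 130]
 [131 144 118 146 143  25  31 102 124 115 130  51  30  67 120 118 130]
 [128 144 124 144 146  23  33 130  91  26 129  95  32  56 120 116 151]
 [129 143 140 147 154  39  29  74 131 135 116  37  28 116 120 113 123]
 [127 145 104 102 104 109  36  27  26  34  27  28  68 110 109 106 123]
 [107 111 108 111 107 111 114  75  53  45  59  92 112 107 106 106 108]
 [107 105 107 107 108 108 107 108 111 113 107 106 108 108 106 106 109]]
t=26.2 tcp=[ 0.452  -0.1046  0.2405] jawheading=-20.2 shift=[ 40.4 237.  -23.9] turn=0.004
```

Roller stands in pocket 4 (hub ring at about (326,298), dark body all round). Next roller.

>>> arm_command(
  series=[
    [[0, 10, -1, 0], [0, 25, -3, 0], [10, 35, -4, 0], [10, 40, -4, 0], [10, 40, -4, 0], [15, 40, -4, 0], [15, 30, -3, 0], [20, 17, -1, 0], [15, 0, 0, 0], [10, 0, 0, 0]],
  ],
)

```text
t: 27.3
tcp_pos: [0.5115, 0.1248, 0.1335]
tool_rot: [0.125, 0.697, -0.125, 0.695]
force: [0.3, -1.2, -0.6]
finger_gap: 0.595
```

>>> arm_command(
  series=[
    [[0, 0, 0, 0], [0, 0, 0, 0], [0, 0, 0, 0]],
  ],
)

```text
t: 27.6
tcp_pos: [0.5125, 0.1242, 0.1356]
tool_rot: [0.126, 0.695, -0.126, 0.696]
force: [0.0, 0.2, -0.6]
finger_gap: 0.59
```

```bash
cat >> h.py <<'E'
def pick(tag):
    st=blobs(tag=tag); print(st['finger_gap']); return st
def topick(p,st):
    z=np.array([.9372,-.3489]);y=np.array([.3489,.9372]); t=np.array(p)-.00175*z+.0007*y; go([*t,.064],np.radians(-20.43),st)
E
python3 - <<'E'
from h import *
st=pick('12');topick((.5115,.126),st)
E
```

```text
wrist px [322. 187.] [0.5118 0.126 ] w,h mm [17. 21.] area 270
wrist px [256. 206.] [0.4478 0.1295] w,h mm [38. 37.] area 573
wrist px [289. 276.] [0.453  0.0601] w,h mm [ 34. 115.] area 703
wrist px [347. 234.] [0.5181 0.077 ] w,h mm [ 9. 38.] area 187
0.5903207487302242
t=27.6 tcp=[0.5125 0.1242 0.1356] jawheading=-20.5 shift=[71.6  2.  -3.5] turn=-0.001
```

>>> arm_command(
  series=[
    [[0, 2, -3, 0], [18, 0, 0, 0], [20, 0, 0, 0], [18, 0, 0, 0], [10, 0, 0, 0], [5, 0, 0, 0], [0, 0, 0, 0], [0, 0, 0, 0]],
  ],
)

```text
t: 28.45
tcp_pos: [0.5102, 0.1277, 0.0644]
tool_rot: [0.125, 0.695, -0.125, 0.696]
force: [-0.1, -0.6, -0.0]
finger_gap: 0.601
```

>>> arm_command(
  series=[
    [[0, 0, 0, 0], [0, 0, 0, 0], [0, 0, 0, 0], [0, 0, 0, 0], [0, 0, 0, 0], [0, 0, 0, 0]],
  ],
  jaw=50,
)

```text
t: 29.05
tcp_pos: [0.5102, 0.1277, 0.0643]
tool_rot: [0.125, 0.695, -0.125, 0.696]
force: [-0.5, 0.1, 5.0]
finger_gap: 0.557
```

>>> arm_command(
  series=[
    [[-10, 0, 0, 0], [-20, 0, 0, 0], [-30, 0, 0, 0], [-40, 0, 0, 0], [-40, 0, 0, 0], [-25, 0, 0, 0], [-11, 0, 0, 0], [0, 0, 0, 0]],
  ],
)

```text
t: 29.85
tcp_pos: [0.51, 0.1278, 0.241]
tool_rot: [0.125, 0.695, -0.125, 0.697]
force: [0.1, 0.7, -1.2]
finger_gap: 0.56
```

```bash
cat >> h.py <<'E'
def toplace(k,st,z=.164): p=pocket(k)+[-.0009,.0005]; go([*p,z],np.radians(-20.43),st)
E
python3 - <<'E'
from h import *
st=status.sense();print(st['finger_gap']);toplace(3,st);blobs('top','13')
E
```

```text
0.5603334143274843
t=29.9 tcp=[0.51   0.1278 0.241 ] jawheading=-20.4 shift=[  76.8 -349.3   62.5] turn=0.001
```

>>> arm_command(
  series=[
    [[0, -15, 2, 0], [0, -30, 5, 0], [0, -45, 8, 0], [0, -48, 9, 0], [0, -48, 9, 0], [0, -48, 9, 0], [0, -45, 8, 0], [0, -35, 6, 0], [0, -20, 4, 0], [0, -10, 2, 0]],
  ],
)

```text
t: 30.9
tcp_pos: [0.4461, -0.2184, 0.238]
tool_rot: [0.127, 0.697, -0.126, 0.694]
force: [0.5, -0.5, -0.9]
finger_gap: 0.56
```

>>> arm_command(
  series=[
    [[0, -5, 0.5, 0], [0, 0, 0, 0], [0, 0, 0, 0], [0, 0, 0, 0]],
  ],
)

```text
t: 31.3
tcp_pos: [0.4467, -0.22, 0.2397]
tool_rot: [0.125, 0.696, -0.124, 0.696]
force: [-0.6, 0.8, 0.3]
finger_gap: 0.563
```

```bash
python3 - <<'E'
from h import *
st=status.sense();print(st['finger_gap']);toplace(3,st)
E
```

```text
0.5631396367023518
t=31.3 tcp=[ 0.4467 -0.22    0.2397] jawheading=-20.3 shift=[75.7 -1.2  0.9] turn=0.002
```

>>> arm_command(
  series=[
    [[0, -1.2, 0.8, 0], [15, 0, 0, 0], [20, 0, 0, 0], [20, 0, 0, 0], [12, 0, 0, 0], [6, 0, 0, 0], [2.5, 0, 0, 0], [0, 0, 0, 0], [0, 0, 0, 0]],
  ],
)

```text
t: 32.2
tcp_pos: [0.4475, -0.2229, 0.1649]
tool_rot: [0.125, 0.695, -0.125, 0.696]
force: [-0.1, 0.1, -0.7]
finger_gap: 0.56
```

>>> arm_command(
  series=[
    [[0, 0, 0, 0], [0, 0, 0, 0], [0, 0, 0, 0], [0, 0, 0, 0], [0, 0, 0, 0], [0, 0, 0, 0]],
  ],
  jaw=59.5,
)

```text
t: 32.8
tcp_pos: [0.447, -0.2226, 0.1643]
tool_rot: [0.125, 0.696, -0.125, 0.696]
force: [-0.0, -0.6, 0.0]
finger_gap: 0.598
```

>>> arm_command(
  series=[
    [[-6, 0, 0, 0], [-10, 0, 0, 0], [-20, 0, 0, 0], [-25, 0, 0, 0], [-15, 0, 0, 0], [0, 20, 0, 0], [0, 40, 0, 0], [0, 40, 0, 0], [0, 10, 0, 0], [0, 0, 0, 0]],
  ],
)

```text
t: 33.8
tcp_pos: [0.4857, -0.1183, 0.241]
tool_rot: [0.124, 0.696, -0.124, 0.696]
force: [-0.0, -0.3, -0.3]
finger_gap: 0.596
```

```bash
cat >> h.py <<'E'
def seen(ks,tag):
    st=status.sense();im=snap('wrist',tag);w=cam('wrist',st);v=im.max(2)
    for k in ks:
        u=proj(w,[*pocket(k),.110])[0].astype(int);print('pocket',k,u)
        if 14<u[0]<625 and 14<u[1]<384:
            a=v[u[1]-15:u[1]+16:2,u[0]-16:u[0]+17:2]; print('\n'.join(''.join('#' if q<45 else '+' if q<90 else '.' for q in r) for r in a))
    return st
E
python3 - <<'E'
from h import *
st=seen([4,3],'14');go([.5185,.068,.135],np.radians(-20.43),st)
E
```

```text
pocket 4 [288 290]
###++++++++......
###.+++++++......
###.++++++.......
##++++#+++##+....
##.+++++++###+...
##.++++++#####...
#++++++++#####...
#.+++#+++#####...
#+++++++++####...
+++++++++..###...
++++#++#+#.+##...
.+++++++...##....
++++++++..+#+....
++++++++###+.....
+++++++..........
++++++#..........
pocket 3 [323 290]
...........+++...
...........+++...
.................
.................
.......+####+....
......+######+...
......########...
......########...
......########...
......###++###...
......##....##+..
......#+.++.##...
......##....##...
......+##..##+...
.......+####+....
.................
t=33.8 tcp=[ 0.4857 -0.1183  0.241 ] jawheading=-20.2 shift=[105.9 186.2 -33.7] turn=0.004
```

>>> arm_command(
  series=[
    [[0, 10, -2, 0], [0, 25, -5, 0], [10, 35, -6, 0], [10, 40, -7, 0], [15, 40, -7, 0], [20, 25, -5, 0], [20, 11, -2, 0], [20, 0, 0, 0], [10, 0, 0, 0], [0, 0, 0, 0]],
  ],
)

```text
t: 34.85
tcp_pos: [0.5174, 0.0661, 0.1341]
tool_rot: [0.126, 0.697, -0.126, 0.695]
force: [-0.4, 0.5, -0.6]
finger_gap: 0.593
```

>>> arm_command(
  series=[
    [[0, 0, 0, 0], [0, 0, 0, 0], [0, 0, 0, 0]],
  ],
)

```text
t: 35.15
tcp_pos: [0.519, 0.0662, 0.1363]
tool_rot: [0.126, 0.695, -0.125, 0.697]
force: [0.4, -0.7, -1.4]
finger_gap: 0.597
```

```bash
python3 - <<'E'
from h import *
st=pick('15');topick((.5185,.068),st)
E
```

```text
wrist px [224. 151.] [0.448  0.1291] w,h mm [39. 37.] area 598
wrist px [323. 186.] [0.5198 0.0683] w,h mm [18. 21.] area 271
wrist px [288. 277.] [0.4593 0.0018] w,h mm [ 34. 115.] area 643
wrist px [347. 224.] [0.5287 0.0276] w,h mm [ 4. 20.] area 78
wrist px [344. 246.] [0.5185 0.0054] w,h mm [14. 23.] area 191
0.5966821363933361
t=35.1 tcp=[0.519  0.0662 0.1363] jawheading=-20.4 shift=[72.3  2.1 -2.9] turn=-0.000
```

>>> arm_command(
  series=[
    [[0, 2.6, -2, 0], [18, 0, 0, 0], [20, 0, 0, 0], [18, 0, 0, 0], [10, 0, 0, 0], [6, 0, 0, 0], [0, 0, 0, 0], [0, 0, 0, 0]],
  ],
)

```text
t: 36.0
tcp_pos: [0.5177, 0.0699, 0.0638]
tool_rot: [0.125, 0.696, -0.125, 0.696]
force: [-0.2, -1.2, -0.6]
finger_gap: 0.595
```

>>> arm_command(
  series=[
    [[0, 0, 0, 0], [0, 0, 0, 0], [0, 0, 0, 0], [0, 0, 0, 0], [0, 0, 0, 0], [0, 0, 0, 0]],
  ],
  jaw=50,
)

```text
t: 36.6
tcp_pos: [0.5178, 0.0698, 0.0638]
tool_rot: [0.125, 0.695, -0.125, 0.696]
force: [0.4, -0.2, 4.3]
finger_gap: 0.555
```

>>> arm_command(
  series=[
    [[-10, 0, 0, 0], [-20, 0, 0, 0], [-30, 0, 0, 0], [-40, 0, 0, 0], [-40, 0, 0, 0], [-25, 0, 0, 0], [-11, 0, 0, 0], [0, 0, 0, 0]],
  ],
)

```text
t: 37.4
tcp_pos: [0.5177, 0.0698, 0.2406]
tool_rot: [0.125, 0.695, -0.125, 0.697]
force: [-0.2, -0.4, -1.7]
finger_gap: 0.562
```

```bash
python3 - <<'E'
from h import *
st=status.sense();print(st['finger_gap']);toplace(2,st)
E
```

```text
0.5619725042963303
t=37.4 tcp=[0.5177 0.0698 0.2406] jawheading=-20.4 shift=[  76.6 -297.7   71.1] turn=0.001
```

>>> arm_command(
  series=[
    [[0, -15, 3, 0], [0, -30, 7, 0], [0, -45, 11, 0], [0, -48, 12, 0], [0, -48, 12, 0], [0, -45, 11, 0], [0, -35, 8, 0], [0, -20, 5, 0], [0, -10, 2, 0], [0, 0, 0, 0]],
  ],
)

```text
t: 38.4
tcp_pos: [0.4797, -0.2328, 0.2376]
tool_rot: [0.126, 0.697, -0.125, 0.695]
force: [-0.3, 0.2, -1.3]
finger_gap: 0.56
```

>>> arm_command(
  series=[
    [[0, 0, 0, 0], [0, 0, 0, 0], [0, 0, 0, 0]],
  ],
)

```text
t: 38.7
tcp_pos: [0.4808, -0.231, 0.2393]
tool_rot: [0.125, 0.696, -0.124, 0.696]
force: [-1.3, -0.2, -0.6]
finger_gap: 0.562
```

```bash
python3 - <<'E'
from h import *
st=status.sense();print(st['finger_gap']);toplace(2,st)
E
```

```text
0.5617496528936292
t=38.7 tcp=[ 0.4808 -0.231   0.2393] jawheading=-20.3 shift=[75.3 -2.8  1.1] turn=0.002
```

>>> arm_command(
  series=[
    [[0, -2.8, 1, 0], [15, 0, 0, 0], [20, 0, 0, 0], [20, 0, 0, 0], [12, 0, 0, 0], [6, 0, 0, 0], [2, 0, 0, 0], [0, 0, 0, 0], [0, 0, 0, 0]],
  ],
)

```text
t: 39.6
tcp_pos: [0.4812, -0.2357, 0.1651]
tool_rot: [0.125, 0.695, -0.125, 0.696]
force: [-0.3, 0.5, -2.1]
finger_gap: 0.562
```

>>> arm_command(
  series=[
    [[0, 0, 0, 0], [0, 0, 0, 0], [0, 0, 0, 0], [0, 0, 0, 0], [0, 0, 0, 0], [0, 0, 0, 0]],
  ],
  jaw=59.5,
)

```text
t: 40.2
tcp_pos: [0.4806, -0.2353, 0.1643]
tool_rot: [0.125, 0.696, -0.125, 0.696]
force: [0.3, 0.1, -0.7]
finger_gap: 0.597
```

>>> arm_command(
  series=[
    [[-6, 0, 0, 0], [-10, 0, 0, 0], [-20, 0, 0, 0], [-25, 0, 0, 0], [-15, 0, 0, 0], [0, 20, 0, 0], [0, 40, 0, 0], [0, 40, 0, 0], [0, 10, 0, 0], [0, 0, 0, 0]],
  ],
)

```text
t: 41.2
tcp_pos: [0.5194, -0.131, 0.2411]
tool_rot: [0.124, 0.696, -0.124, 0.696]
force: [-0.2, 0.1, -1.2]
finger_gap: 0.6
```

```bash
python3 - <<'E'
from h import *
st=seen([4,3,2],'16');go([.519,.006,.135],np.radians(-20.43),st)
E
```

```text
pocket 4 [254 290]
####.++++.#######
###+++++++#######
###.+++++########
##+++++++########
##+++++.+########
#++++++.#########
#+......#########
###+....#########
####+...#########
#####...#########
#####+..#########
#################
################+
################+
################.
################+
pocket 3 [288 290]
###+...++++......
###....+++.......
###...++++.......
##+.+.+++++......
##....++++###....
##.+.++++#####...
#+...++++#####...
#.++.++++#####...
#.+++++++#####...
+++.+++++++###...
.+..#+++...+##...
.++.++++.#..##...
++.+++++...+#+...
++.++++##++##....
++.#+++.###+.....
++++++#..........
pocket 2 [323 290]
...........+++...
.................
.................
.........+.......
.......+####+....
......#######+...
......########...
......########...
......########...
......###++###...
......##....##+..
......##.++.##+..
......##....##...
......+##..+#+...
.......++###+....
.................
t=41.2 tcp=[ 0.5194 -0.131   0.2411] jawheading=-20.2 shift=[106.  128.4 -47.8] turn=0.004
```

>>> arm_command(
  series=[
    [[0, 10, -4, 0], [0, 22, -8, 0], [10, 30, -11, 0], [15, 32, -12, 0], [20, 24, -9, 0], [20, 10, -4, 0], [20, 0, 0, 0], [15, 0, 0, 0], [5, 0, 0, 0], [0, 0, 0, 0]],
  ],
)

```text
t: 42.25
tcp_pos: [0.5182, 0.0039, 0.1348]
tool_rot: [0.126, 0.696, -0.126, 0.695]
force: [-0.6, 0.0, -0.4]
finger_gap: 0.594
```

>>> arm_command(
  series=[
    [[0, 0, 0, 0], [0, 0, 0, 0], [0, 0, 0, 0]],
  ],
)

```text
t: 42.55
tcp_pos: [0.5191, 0.0042, 0.1361]
tool_rot: [0.125, 0.695, -0.125, 0.697]
force: [-0.4, 0.2, -0.9]
finger_gap: 0.598
```

```bash
python3 - <<'E'
from h import *
st=pick('17');topick((.519,.006),st);blobs('top','17')
E
```

```text
wrist px [191.  82.] [0.4481 0.129 ] w,h mm [40. 39.] area 766
wrist px [325. 187.] [0.5205 0.0051] w,h mm [18. 21.] area 266
wrist px [303. 225.] [ 0.4874 -0.0233] w,h mm [ 9. 30.] area 96
wrist px [347. 224.] [ 0.5288 -0.0344] w,h mm [ 4. 20.] area 77
0.5978887451474986
t=42.5 tcp=[0.5191 0.0042 0.1361] jawheading=-20.4 shift=[72.1  2.4 -2.6] turn=0.000
```

>>> arm_command(
  series=[
    [[0, 2.2, -1, 0], [18, 0, 0, 0], [20, 0, 0, 0], [18, 0, 0, 0], [10, 0, 0, 0], [6, 0, 0, 0], [0, 0, 0, 0], [0, 0, 0, 0]],
  ],
)

```text
t: 43.45
tcp_pos: [0.5189, 0.0068, 0.0637]
tool_rot: [0.125, 0.696, -0.125, 0.696]
force: [-0.1, 0.0, -0.8]
finger_gap: 0.596
```

>>> arm_command(
  series=[
    [[0, 0, 0, 0], [0, 0, 0, 0], [0, 0, 0, 0], [0, 0, 0, 0], [0, 0, 0, 0], [0, 0, 0, 0]],
  ],
  jaw=50,
)

```text
t: 44.05
tcp_pos: [0.5189, 0.0068, 0.0638]
tool_rot: [0.125, 0.695, -0.125, 0.696]
force: [-0.7, 0.0, 5.4]
finger_gap: 0.557
```

>>> arm_command(
  series=[
    [[-10, 0, 0, 0], [-20, 0, 0, 0], [-30, 0, 0, 0], [-40, 0, 0, 0], [-40, 0, 0, 0], [-25, 0, 0, 0], [-11, 0, 0, 0], [0, 0, 0, 0]],
  ],
)

```text
t: 44.85
tcp_pos: [0.5189, 0.0068, 0.2406]
tool_rot: [0.125, 0.695, -0.125, 0.697]
force: [-0.2, -0.4, -0.6]
finger_gap: 0.56
```

```bash
python3 - <<'E'
from h import *
st=status.sense();print(st['finger_gap']);toplace(1,st)
E
```

```text
0.5601552465529229
t=44.9 tcp=[0.5189 0.0068 0.2406] jawheading=-20.4 shift=[  76.7 -239.    84. ] turn=0.001
```

>>> arm_command(
  series=[
    [[0, -15, 5, 0], [0, -30, 11, 0], [0, -42, 15, 0], [0, -45, 16, 0], [0, -42, 15, 0], [0, -33, 11, 0], [0, -20, 7, 0], [0, -10, 3, 0], [0, 0, 0, 0], [0, 0, 0, 0]],
  ],
)

```text
t: 45.85
tcp_pos: [0.5129, -0.2428, 0.2382]
tool_rot: [0.126, 0.697, -0.124, 0.695]
force: [0.3, 0.0, -1.0]
finger_gap: 0.563
```

>>> arm_command(
  series=[
    [[0, 0, 0, 0], [0, 0, 0, 0], [0, 0, 0, 0]],
  ],
)

```text
t: 46.15
tcp_pos: [0.5138, -0.2432, 0.2395]
tool_rot: [0.125, 0.696, -0.125, 0.696]
force: [-0.2, 0.2, -0.7]
finger_gap: 0.561
```

```bash
python3 - <<'E'
from h import *
st=status.sense();print(st['finger_gap']);toplace(1,st)
E
```

```text
0.5612190183952157
t=46.1 tcp=[ 0.5138 -0.2432  0.2395] jawheading=-20.3 shift=[75.5 -2.9  1.9] turn=0.002
```

>>> arm_command(
  series=[
    [[0, -2.9, 1.5, 0], [15, 0, 0, 0], [20, 0, 0, 0], [20, 0, 0, 0], [12, 0, 0, 0], [6, 0, 0, 0], [2, 0, 0, 0], [0, 0, 0, 0], [0, 0, 0, 0]],
  ],
)

```text
t: 47.05
tcp_pos: [0.5146, -0.2478, 0.1651]
tool_rot: [0.125, 0.695, -0.125, 0.696]
force: [-0.1, 0.3, 0.1]
finger_gap: 0.56
```

>>> arm_command(
  series=[
    [[0, 0, 0, 0], [0, 0, 0, 0], [0, 0, 0, 0], [0, 0, 0, 0], [0, 0, 0, 0], [0, 0, 0, 0]],
  ],
  jaw=59.5,
)

```text
t: 47.65
tcp_pos: [0.514, -0.2474, 0.1643]
tool_rot: [0.125, 0.696, -0.125, 0.696]
force: [0.0, -0.4, -0.7]
finger_gap: 0.598
```

>>> arm_command(
  series=[
    [[-6, 0, 0, 0], [-10, 0, 0, 0], [-20, 0, 0, 0], [-25, 0, 0, 0], [-15, 0, 0, 0], [0, 20, 0, 0], [0, 40, 0, 0], [0, 40, 0, 0], [0, 10, 0, 0], [0, 0, 0, 0]],
  ],
)

```text
t: 48.65
tcp_pos: [0.5528, -0.143, 0.2411]
tool_rot: [0.124, 0.696, -0.124, 0.696]
force: [-0.2, -0.4, -0.8]
finger_gap: 0.597
```

```bash
python3 - <<'E'
from h import *
st=seen([1],'18');print(st['finger_gap'],st['q'].round(2));blobs('top','18')
go([.5511,.3284,.225],np.radians(69.6),st)
t=cv2.imread('pics/top_18.png');cv2.imwrite('pics/t18.png',cv2.resize(t[150:290,150:460],None,fx=2.5,fy=2.5,interpolation=2))
E
```

```text
pocket 1 [324 290]
...........+++...
.................
.................
.................
.......#####.....
......#######....
......#######+...
.....########+...
.....########+...
.....########+...
.....###...###...
.....##+.+..##...
.....##+.+..#+...
......##...##....
.......+###+.....
.................
0.5965114058439432 [-0.45  0.44  1.56 -0.    1.14 -0.1 ]
t=48.6 tcp=[ 0.5528 -0.143   0.2411] jawheading=-20.2 shift=[  15.8  441.7 -164.5] turn=-1.568
```

Four rollers stand in pockets 1 to 4, and the top view has no more on the mat. Take the tongs back above their stand.

>>> arm_command(
  series=[
    [[0, 15, -5, 0], [0, 35, -13, 0], [0, 46, -18, 0], [0, 46, -18, 0], [0, 46, -18, 0], [0, 46, -18, 0], [0, 46, -18, 0], [0, 46, -18, 0], [0, 46, -18, 0], [0, 35, -13, 0]],
  ],
)

```text
t: 49.75
tcp_pos: [0.5464, 0.2944, 0.2403]
tool_rot: [0.125, 0.696, -0.125, 0.696]
force: [-0.0, -0.8, -0.9]
finger_gap: 0.593
```

>>> arm_command(
  series=[
    [[0, 25, -6, 0], [0, 10, -1, -0.07], [0, 0, 0, -0.15], [0, 0, 0, -0.15], [0, 0, 0, -0.15], [0, 0, 0, -0.15], [0, 0, 0, -0.15], [0, 0, 0, -0.15], [0, 0, 0, -0.15], [0, 0, 0, -0.15]],
  ],
)

```text
t: 50.75
tcp_pos: [0.5526, 0.3265, 0.2401]
tool_rot: [-0.313, 0.634, 0.314, 0.634]
force: [-0.2, 0.1, -0.6]
finger_gap: 0.594
```

>>> arm_command(
  series=[
    [[0, 0, 0, -0.15], [0, 0, 0, -0.1], [0, 0, 0, -0.04], [0, 0, 0, 0], [0, 0, 0, 0], [0, 0, 0, 0]],
  ],
)

```text
t: 51.35
tcp_pos: [0.5527, 0.3269, 0.2403]
tool_rot: [-0.4, 0.583, 0.4, 0.583]
force: [-0.8, -0.1, -0.3]
finger_gap: 0.597
```

```bash
python3 - <<'E'
from h import *
st=status.sense();print(st['finger_gap']);go([.5511,.3282,.084],np.radians(69.6),st)
w=cam('wrist',st);im=snap('wrist','19')
cv2.imwrite('pics/w19.png',np.clip(1.5*cv2.resize(im[200:340,220:420],None,fx=3,fy=3,interpolation=2),0,255).astype(np.uint8))
print(proj(w,[[.551,.328,.14],[.5212,.3385,.145]]))
E
```

```text
0.5966825827020852
t=51.4 tcp=[0.5527 0.3269 0.2403] jawheading=68.9 shift=[156.3   1.9   0.7] turn=-0.012
[[324.1217687  196.84182935]
 [322.99470225 160.06874071]]
```

>>> arm_command(
  series=[
    [[10, 2, 0.5, -0.012], [20, 0, 0, 0], [20, 0, 0, 0], [20, 0, 0, 0], [20, 0, 0, 0], [20, 0, 0, 0], [18, 0, 0, 0], [12, 0, 0, 0], [8, 0, 0, 0], [4, 0, 0, 0]],
  ],
)

```text
t: 52.4
tcp_pos: [0.5507, 0.3282, 0.0875]
tool_rot: [-0.404, 0.581, 0.404, 0.58]
force: [-0.3, -0.7, 0.1]
finger_gap: 0.595
```

>>> arm_command(
  series=[
    [[2, 0, 0, 0], [2, 0, 0, 0], [0, 0, 0, 0], [0, 0, 0, 0]],
  ],
)

```text
t: 52.8
tcp_pos: [0.5513, 0.3285, 0.0849]
tool_rot: [-0.404, 0.58, 0.404, 0.581]
force: [-0.5, -1.4, -0.2]
finger_gap: 0.597
```

```bash
python3 - <<'E'
from h import *
st=status.sense();print(st['finger_gap'],st['force'],st['ft_torque']);go([.5511,.3282,.082],np.radians(69.6),st)
E
```

```text
0.5966130198156918 [-0.51832475 -1.36525863 -0.16851277] [-0.01704634  0.05343677 -0.02466612]
t=52.8 tcp=[0.5513 0.3285 0.0849] jawheading=69.7 shift=[ 2.9  0.1 -0.3] turn=0.001
```

>>> arm_command(
  series=[
    [[1.5, 0, 0, 0], [1.5, 0, 0, 0], [0, 0, 0, 0], [0, 0, 0, 0]],
  ],
)

```text
t: 53.2
tcp_pos: [0.5513, 0.3283, 0.0819]
tool_rot: [-0.404, 0.58, 0.404, 0.581]
force: [-0.1, -1.4, 3.8]
finger_gap: 0.59
```

>>> arm_command(
  series=[
    [[0.5, 0, 0, 0], [0.5, 0, 0, 0], [0, 0, 0, 0], [0, 0, 0, 0]],
  ],
)

```text
t: 53.6
tcp_pos: [0.5515, 0.3283, 0.0817]
tool_rot: [-0.404, 0.58, 0.404, 0.581]
force: [-1.3, -1.4, 8.1]
finger_gap: 0.596
```

>>> arm_command(
  series=[
    [[0, 0, 0, 0], [0, 0, 0, 0], [0, 0, 0, 0], [0, 0, 0, 0], [0, 0, 0, 0], [0, 0, 0, 0], [0, 0, 0, 0], [0, 0, 0, 0]],
  ],
  jaw=100,
)

```text
t: 54.4
tcp_pos: [0.551, 0.3283, 0.0803]
tool_rot: [-0.404, 0.58, 0.404, 0.58]
force: [0.4, 0.2, 0.1]
finger_gap: 1.002
```

```bash
python3 - <<'E'
from h import *
st=status.sense();print(st['finger_gap'],st['force'],st['ft_torque']);go(st=st)
E
```

```text
1.0016006124264492 [0.36674844 0.15427338 0.12232668] [0.02156278 0.08293966 0.0138986 ]
t=54.4 tcp=[0.551  0.3283 0.0803] jawheading=69.7
```

Contact felt (3.8 N, then 8.1 N), then released. Rise straight and check.

>>> arm_command(
  series=[
    [[-8, 0, 0, 0], [-15, 0, 0, 0], [-25, 0, 0, 0], [-30, 0, 0, 0], [-40, 0, 0, 0], [-40, 0, 0, 0], [-40, 0, 0, 0], [-40, 20, 0, 0], [-30, 40, -20, 0], [0, 20, -20, 0]],
  ],
)

```text
t: 55.4
tcp_pos: [0.4654, 0.3204, 0.3528]
tool_rot: [-0.405, 0.576, 0.404, 0.584]
force: [1.1, 0.0, -0.1]
finger_gap: 1.0
```

>>> arm_command(
  series=[
    [[0, 10, -10, 0], [0, 0, 0, 0], [0, 0, 0, 0], [0, 0, 0, 0]],
  ],
)

```text
t: 55.8
tcp_pos: [0.4535, 0.3133, 0.3465]
tool_rot: [-0.404, 0.58, 0.404, 0.581]
force: [-0.1, -0.2, 0.3]
finger_gap: 0.996
```

```bash
python3 - <<'E'
from h import *
st=status.sense();go([.374,-.2547,.28],np.radians(-20.43),st);im=snap('wrist','20');t=snap('top','20');w=cam('wrist',st)
u=proj(w,[[.551,.328,.14]])[0].astype(int);print(u)
a=cv2.resize(im[max(u[1]-60,0):u[1]+65,u[0]-80:u[0]+80],(400,312),interpolation=2)
b=cv2.resize(t[120:260,185:465],(800,400),interpolation=2)[:288]
s=snap('scene','20');d=proj(cam('scene'),[.46,-.25,.15])[0].astype(int);print(d);c=cv2.resize(s[d[1]-62:d[1]+63,d[0]-80:d[0]+80],(400,312),interpolation=2)
o=np.zeros((600,800,3),np.uint8);o[:312,:400]=a*1;o[:312,400:]=c;o[312:600]=b;cv2.imwrite('pics/m20.png',np.clip(o*1.4,0,255).astype(np.uint8))
E
```

```text
t=55.8 tcp=[0.4535 0.3133 0.3465] jawheading=69.7 shift=[  66.1 -122.9 -560.2] turn=-1.569
[361 238]
[179 178]
```

View pics/m20.png

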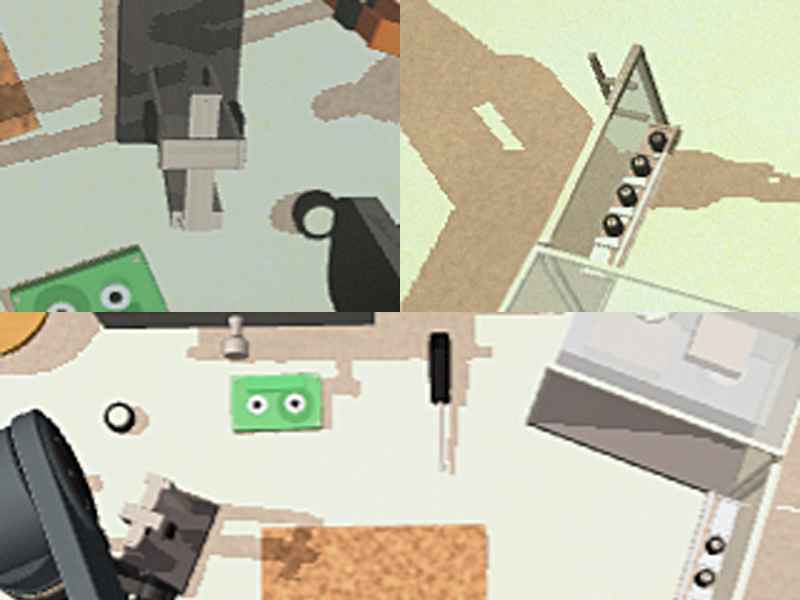

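Tongs hang on the dark stand's arm with the bow across it. All four rollers stand in the rack at crop (657,142), (641,166), (627,195) and (613,226). The orange set, knob, cassette and screwdriver haven't moved. Now to the handle.

>>> arm_command(
  series=[
    [[0, -5, -20, 0], [0, -10, -40, 0], [0, -10, -47, 0], [0, -10, -47, 0], [0, -10, -47, 0], [0, -10, -47, 0], [0, -10, -47, 0], [0, -10, -47, 0], [0, -10, -47, 0], [0, -10, -47, 0]],
  ],
  jaw=60,
)

```text
t: 56.95
tcp_pos: [0.3899, -0.131, 0.3462]
tool_rot: [-0.404, 0.58, 0.404, 0.581]
force: [1.2, 0.2, 0.5]
finger_gap: 0.601
```

>>> arm_command(
  series=[
    [[0, -10, -47, 0], [0, -10, -45, 0], [0, -8, -30, 0], [0, 0, 0, 0.15], [0, 0, 0, 0.15], [0, 0, 0, 0.15], [0, 0, 0, 0.15], [0, 0, 0, 0.15], [0, 0, 0, 0.15], [0, 0, 0, 0.15]],
  ],
)

```text
t: 57.95
tcp_pos: [0.3742, -0.2534, 0.3459]
tool_rot: [-0.056, 0.705, 0.057, 0.705]
force: [0.7, 0.2, 0.8]
finger_gap: 0.598
```

>>> arm_command(
  series=[
    [[0, 0, 0, 0.15], [0, 0, 0, 0.15], [0, 0, 0, 0.15], [0, 0, 0, 0.07], [0, 0, 0, 0], [0, 0, 0, 0], [0, 0, 0, 0]],
  ],
)

```text
t: 58.65
tcp_pos: [0.374, -0.2531, 0.346]
tool_rot: [0.124, 0.696, -0.124, 0.696]
force: [0.1, 0.7, -0.2]
finger_gap: 0.598
```

```bash
python3 - <<'E'
from h import *
st=status.sense();print(st['q'].round(2),st['finger_gap']);go([.3738,-.2543,.1706],np.radians(-20.43),st)
E
```

```text
[-0.84  0.15  1.68 -0.    1.31 -0.49] 0.5983408784031867
t=58.6 tcp=[ 0.374  -0.2531  0.346 ] jawheading=-20.2 shift=[175.4  -1.2   0.3] turn=0.004
```

>>> arm_command(
  series=[
    [[40, -1, 0, 0.003], [45, 0, 0, 0], [40, 0, 0, 0], [30, 0, 0, 0], [15, 0, 0, 0], [5, 0, 0, 0], [0, 0, 0, 0], [0, 0, 0, 0]],
  ],
)

```text
t: 59.45
tcp_pos: [0.3742, -0.2546, 0.172]
tool_rot: [0.125, 0.695, -0.126, 0.696]
force: [0.5, 0.7, 0.4]
finger_gap: 0.601
```

>>> arm_command(
  series=[
    [[0, 0, 0, 0], [0, 0, 0, 0], [0, 0, 0, 0], [0, 0, 0, 0], [0, 0, 0, 0], [0, 0, 0, 0], [0, 0, 0, 0], [0, 0, 0, 0]],
  ],
  jaw=0,
  force=25,
)

```text
t: 60.25
tcp_pos: [0.3737, -0.2541, 0.1718]
tool_rot: [0.125, 0.696, -0.126, 0.696]
force: [-1.2, 0.7, 5.9]
finger_gap: 0.08
```

>>> arm_command(
  series=[
    [[0, 4.2, -0.7, 0.02], [0, 8.4, -1.4, 0.04], [0, 12.5, -2, 0.06], [0, 16.7, -2.4, 0.08], [0, 16.7, -2.4, 0.08], [0, 16.7, -2.4, 0.08], [0, 16.7, -2.4, 0.08], [0, 16.7, -2.4, 0.08], [0, 16.7, -2.4, 0.08], [0, 0, 0, 0]],
  ],
)

```text
t: 61.25
tcp_pos: [0.4318, -0.142, 0.1718]
tool_rot: [0.325, 0.627, -0.325, 0.629]
force: [0.1, 1.1, 7.4]
finger_gap: 0.078
```

```bash
cat >> h.py <<'E'
def door(st):
    p=st['tcp_pos'][:2]-[.583,-.291]; print('force',st['force'].round(1),'gap',st['finger_gap'].round(3),'r',np.linalg.norm(p).round(4),'door deg',(np.degrees(np.arctan2(p[1],p[0]))-10.35).round(2)); go(st=st)
E
python3 - <<'E'
from h import *
door(status.sense())
E
```

```text
Traceback (most recent call last):
  File "h.py", line 59, in door
    p=st['tcp_pos'][:2]-[.583,-.291]; print('force',st['force'].round(1),'gap',st['finger_gap'].round(3),'r',np.linalg.norm(p).round(4),'door deg',(np.degrees(np.arctan2(p[1],p[0]))-10.35).round(2)); go(st=st)
                                                                               ^^^^^^^^^^^^^^^^^^^^^^
AttributeError: 'float' object has no attribute 'round'
```

>>> arm_command(
  series=[
    [[0, 8.4, -1.4, 0.04], [0, 16.7, -2.4, 0.08], [0, 16.7, -2.4, 0.08], [0, 16.7, -2.4, 0.08], [0, 16.7, -2.4, 0.08], [0, 16.7, -2.4, 0.08], [0, 16.7, -2.4, 0.08], [0, 16.7, -2.4, 0.08], [0, 16.7, -2.4, 0.08], [0, 8.4, -1.4, 0.04]],
  ],
)

```text
t: 62.25
tcp_pos: [0.5667, -0.0802, 0.1718]
tool_rot: [0.526, 0.472, -0.526, 0.473]
force: [-0.7, 0.4, 6.5]
finger_gap: 0.082
```

>>> arm_command(
  series=[
    [[0, 8.4, -1.4, 0.04], [0, 8.4, -1.4, 0.04], [0, 8.4, -1.4, 0.04], [0, 4.2, -0.7, 0.02], [0, 0, 0, 0], [0, 0, 0, 0]],
  ],
)

```text
t: 62.85
tcp_pos: [0.5959, -0.0801, 0.1719]
tool_rot: [0.558, 0.435, -0.557, 0.436]
force: [0.6, 0.9, 5.0]
finger_gap: 0.077
```

```bash
sed -i "s/st\['finger_gap'\].round(3)/round(st['finger_gap'],3)/" h.py; python3 - <<'E'
from h import *
door(status.sense())
E
```

```text
force [0.6 0.9 5. ] gap 0.077 r 0.2113 door deg 76.15
t=62.9 tcp=[ 0.5959 -0.0801  0.1719] jawheading=-104.0
```

>>> arm_command(
  series=[
    [[0, 8.4, -1.4, 0.04], [0, 8.4, -1.4, 0.04], [0, 8.4, -1.4, 0.04], [0, 4.2, -0.7, 0.02], [0, 0, 0, 0], [0, 0, 0, 0]],
  ],
)

```text
t: 63.45
tcp_pos: [0.6254, -0.0842, 0.1719]
tool_rot: [0.587, 0.394, -0.586, 0.396]
force: [0.9, 0.7, 4.6]
finger_gap: 0.078
```

>>> arm_command(
  series=[
    [[0, 2.1, -0.4, 0.01], [0, 0, 0, 0], [0, 0, 0, 0]],
  ],
)

```text
t: 63.75
tcp_pos: [0.6272, -0.0846, 0.1719]
tool_rot: [0.589, 0.392, -0.588, 0.393]
force: [0.7, 0.2, 4.5]
finger_gap: 0.079
```

>>> arm_command(
  series=[
    [[0, 2.1, -0.4, 0.01], [0, 0, 0, 0], [0, 0, 0, 0]],
  ],
)

```text
t: 64.05
tcp_pos: [0.6287, -0.0849, 0.1719]
tool_rot: [0.59, 0.389, -0.59, 0.389]
force: [-0.4, 1.3, 5.8]
finger_gap: 0.082
```

```bash
python3 - <<'E'
from h import *
door(status.sense())
E
```

```text
force [-0.4  1.3  5.8] gap 0.082 r 0.2111 door deg 67.14
t=64.0 tcp=[ 0.6287 -0.0849  0.1719] jawheading=-113.2
```

Now at the starting angle. I'll push on in small steps, watching the force for the stop.

>>> arm_command(
  series=[
    [[0, 2.1, -0.4, 0.01], [0, 0, 0, 0], [0, 0, 0, 0]],
  ],
)

```text
t: 64.35
tcp_pos: [0.6287, -0.0849, 0.1718]
tool_rot: [-0.591, -0.387, 0.593, -0.385]
force: [-4.8, 0.6, 9.6]
finger_gap: 0.081
```

>>> arm_command(
  series=[
    [[0, 2.1, -0.4, 0.01], [0, 0, 0, 0], [0, 0, 0, 0]],
  ],
)

```text
t: 64.65
tcp_pos: [0.6287, -0.0849, 0.1718]
tool_rot: [-0.592, -0.386, 0.596, -0.381]
force: [-8.5, 1.7, 11.2]
finger_gap: 0.079
```

```bash
python3 - <<'E'
from h import *
door(status.sense())
E
```

```text
force [-8.5  1.7 11.2] gap 0.079 r 0.2111 door deg 67.15
t=64.7 tcp=[ 0.6287 -0.0849  0.1718] jawheading=-114.3
```

Stop reached: position fixed and force up to 8.5 N. Release and rise.

>>> arm_command(
  series=[
    [[0, 0, 0, 0], [0, 0, 0, 0], [0, 0, 0, 0], [0, 0, 0, 0], [0, 0, 0, 0], [0, 0, 0, 0]],
  ],
  jaw=60,
)

```text
t: 65.25
tcp_pos: [0.633, -0.0854, 0.171]
tool_rot: [-0.594, -0.383, 0.594, -0.383]
force: [-0.3, 0.3, -0.3]
finger_gap: 0.601
```

>>> arm_command(
  series=[
    [[-15, 0, 0, 0], [-30, 0, 0, 0], [-40, 0, 0, 0], [-40, 0, 0, 0], [-40, 0, 0, 0], [-40, 0, 0, 0], [0, -40, 0, 0], [0, -45, 0, 0], [0, -45, 0, 0], [0, -40, 0, 0]],
  ],
)

```text
t: 66.25
tcp_pos: [0.476, -0.0142, 0.3761]
tool_rot: [-0.594, -0.383, 0.594, -0.383]
force: [0.5, 0.5, -0.0]
finger_gap: 0.596
```

>>> arm_command(
  series=[
    [[0, -40, 0, 0], [0, -20, 0, 0], [0, 0, 0, 0], [0, 0, 0, 0], [0, 0, 0, 0]],
  ],
)

```text
t: 66.75
tcp_pos: [0.4248, 0.0091, 0.3764]
tool_rot: [0.595, 0.382, -0.594, 0.383]
force: [1.7, -0.1, -0.1]
finger_gap: 0.599
```

```bash
python3 - <<'E'
from h import *
st=status.sense();go(st=st)
s=snap('scene','30');t=snap('top','30')
o=np.zeros((600,800,3),np.uint8)
o[:350]=cv2.resize(s[160:335,100:500],(800,350),interpolation=2)
o[350:600,:400]=cv2.resize(s[205:305,105:265],(400,250),interpolation=2)
o[350:600,400:]=cv2.resize(t[85:185,365:525],(400,250),interpolation=2)
cv2.imwrite('pics/f30.png',o)
E
```

```text
t=66.8 tcp=[0.4248 0.0091 0.3764] jawheading=-114.4
```

View pics/f30.png

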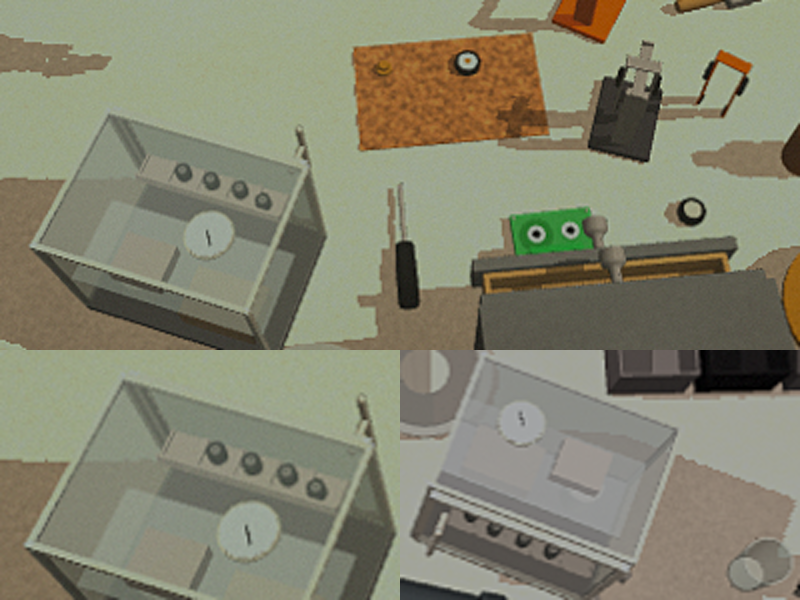

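```bash
python3 -c "
from station import ticket
print(ticket.sign_off())"
```

```text
the job is handed in; nothing more can be done
None
```

The job is done and handed in at about 67 s of robot time, well inside the 210 s limit.

- **Door:** I swung it open about 1.6 rad by the handle. At the end I pushed it shut until it stopped moving and the push force rose to about 8.5 N.
- **Rollers:** Four were present, and I carried each with the tongs to pockets 1–4. Pocket 0, nearest the hinge, is empty because there was no fifth roller.
- **Tongs:** I hung them back on the arm of the dark stand, then closed the door.

The last pictures show four rollers upright in the rack behind the closed door and the tongs hanging on their stand. The idler, bush, cassette, screwdriver, knob and orange look-alikes are where they were; the brush is only partly in the frame. The arm ended clear of everything.

- **Camera disagreement:** The scene and top cameras differed by up to about 10 mm in y, so I used the wrist camera for positions. Every grasp and placement that relied on it worked first time.
- **Door fully shut:** After letting go, I judged this only by eye from the pictures: the handle sits within about 1 px of its starting place.

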